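Drift the copper link into line and bolt it to the sloping panel

TASK

The copper link on the sloping panel hangs on its upper bolt and its lower hole is out of line with the hole in the panel behind it. Work the red-handled tapered drift down square through both holes, levering the link over, until its full-width part fills them both and its collar is almost on the link, then draw it out and stand it back in its blue block. Then put the brass bolt through both holes until its collar sits flush on the link, let go, and leave the other things on the bench where they are.

Things in the scene. Friction and masses are not known exactly. Their poses are not given: they have to be found in the camera images.
- panel: Fixed steel panel, 240 x 200 x 12 mm, sloping down towards the robot at 26 degrees to the level. Origin: centre of its 18.5 mm through hole, in its upper face, 90 mm above the table. x points up the slope, y across it, z square out of the face, along the hole's axis. The face spans x -50 to 190, y -100 to 100 mm.
- panel_hole (a point): Same point and axes as panel: centre of the panel's hole in its upper face. Below it is free space. On the face, low terminal blocks and a wiring duct (up to 32 mm high) stand at x above 55 mm, |y| above 50 mm.
- link_hole (a point): Copper bar 170 x 44 x 8 mm lying on the panel, turning about a bolt 120 mm up the slope from the panel's hole. This point: centre of the bar's lower through hole (18.5 mm), in the bar's upper face, 8 mm above the panel's. z square out of the face, x along the bar to its pivot. It starts 7 to 10 mm towards panel -y of panel_hole.
- link (a joint): Turn of the copper link about its pivot bolt (rad): 0 holes in line, positive with the lower hole swung towards panel -y; starts between 0.06 and 0.083. Stiff: about 1.4 N sideways at the hole moves it, and it stays where it is left.
- drift_grip (a point): Tapered drift, upright in the blue block. This point: centre of its red handle, 26 mm square, 52 mm long; z along the tool away from its point, x, y square to the flats. Below the handle a steel collar 35 mm wide, 4 mm thick (underside 30 mm below this point), then a 70 mm shank: 32 mm straight, 17 mm thick, then 38 mm tapering to a blunt 5 mm point. 0.3 kg.
- drift_tip (a point): The drift's point, 100 mm below the centre of its handle; axes as the drift's.
- drift: The same drift; origin in the centre of the underside of its collar, z along the tool away from its point.
- bolt_grip (a point): Brass bolt, upright in the grey block. This point: centre of its square head, 26 x 26 x 40 mm; z along the bolt away from its end, x, y square to the flats. Below the head a steel collar 35 mm wide, 4 mm thick (underside 24 mm below this point), then a shank 14 mm thick, 60 mm long, its end chamfered about 1.2 mm. 0.2 kg.
- bolt_seat (a point): Centre of the underside of the bolt's collar, which must come to sit on the link; axes as the bolt's.
- bolt: The same bolt; origin at bolt_seat.
- drift_block_mouth (a point): Blue fixed block, 50 x 50 x 80 mm high, the drift's holder; this point is the centre of the mouth of its upright through hole (22 mm), in its top. The drift's collar rests on the top.
- bolt_block_mouth (a point): Grey fixed block of the same size, the bolt's holder; centre of the mouth of its hole (22 mm), in its top.
- drill: Cordless drill standing on its battery, 220 mm high; origin at the centre of its underside. Bystander.
- breakers: Three white circuit breakers side by side on a bit of rail, 85 x 85 x 82 mm high; origin at the centre of the underside. Bystander.
- meter: White meter module, 90 x 72 x 60 mm high; origin at the centre of the underside. Bystander.
- level: Short yellow spirit level standing on edge, 230 x 22 x 50 mm high; origin at the centre of the underside. Bystander.
- screwdriver: Screwdriver with red handle lying on the table, 200 mm long. Bystander.
- carton: Small cardboard carton, 120 x 90 x 60 mm high; origin at the centre of the underside. Bystander.
- duct: Offcut of grey slotted wiring duct, 180 x 50 x 50 mm high; origin at the centre of the underside. Bystander.

How it is judged:
On the way, in this order (a step that is already met when the one before it is completed fails the run):
1. the drift's point is in the link's hole while the holes are still out of line by more than 4 mm (z of drift_tip in the frame of panel below 0.003 m and value of joint link above 0.034 rad and x of drift_tip in the frame of panel between -0.008 and 0.008 m and y of drift_tip in the frame of panel between -0.014 and 0.006 m), for 0.02 s.
2. the drift stands through both holes, its collar within 16 mm of the link, and the holes are in line within 2.5 mm (z of drift in the frame of panel below 0.024 m and x of drift in the frame of panel between -0.005 and 0.005 m and y of drift in the frame of panel between -0.005 and 0.005 m and angle between the z axis of drift and the z axis of panel, either way round below 0.15 rad and value of joint link between -0.021 and 0.021 rad), for 0.1 s.
3. the drift stands upright in its blue block again, its collar on the block (horizontal distance between drift_grip and drift_block_mouth below 0.009 m and height (world z) of drift_grip below 0.116 m and angle between drift_grip's own z axis and vertical below 0.12 rad), for 0.2 s.
At the end, for the whole second after the job is handed in: The bolt stands through both holes, released and at rest, its collar flush on the link (within 3.5 mm), within 5 mm of the hole's centre and square to the panel within 0.1 rad; the drift stands upright in its blue block, its collar on the block (within 6 mm), at rest (all of step 3 and z of bolt_seat in the frame of panel between 0.005 and 0.0115 m and x of bolt_seat in the frame of panel between -0.005 and 0.005 m and y of bolt_seat in the frame of panel between -0.005 and 0.005 m and angle between the z axis of bolt_seat and the z axis of panel_hole, either way round below 0.1 rad and linear speed of each of bolt, drift below 0.02 m/s and angular speed of each of bolt, drift below 0.2 rad/s); the robot touches nothing.
It fails at once if one of the bystanders is shifted by more than 25 mm (distance of any of drill, breakers, meter, level, screwdriver, carton, duct from where it was at the start of the episode above 0.025 m).
It also fails if it takes over 72 s, if anything falls off the work surface, if the arm or the gripper's body presses on something with over 40 N, if the wrist force passes 120 N, or if a joint passes its speed limit or range.

ROBOT

A 7-joint arm with a two-finger parallel gripper is mounted at the origin on the work surface. World frame = base frame: x ahead of the robot, y to its left, z up, the work surface at z = 0. Lengths are in m, angles in rad, forces in N, time in s.
With the tool pointing down it reaches from about 0.35 to 0.9 m from the base axis. Payload 19.9 kg.
Tool frame: the origin (TCP) lies on the centre line of the jaws, within the pads' length; the fingertips stand r.tip_reach ahead of it and the grasp point (between the pads) is the TCP (r.tip_reach is the distance from the TCP to the fingertips, in m); z points along the fingers, y is the direction in which the jaws open and shut (so a half turn about z gives the same grasp; the last joint's range is limited). The gripper opens to 85 mm and grips with 20 to 120 N. Pads are 22 mm wide; open, the fingers measure 114 mm over their backs; the gripper's body (76 mm by 85 mm) begins 54 mm behind the grasp point. The pads swing forward as they close: fully open they stand 13 mm farther back than shut.
Start: joints at [-1.254, 0.417, -0.01, 1.614, 0.005, 1.111, -0.053], TCP at [0.219, 0.585, 0.226] pointing down, gripper open.
Joint ranges: [-2.81, 2.81], [-0.39, 2.02], [-1.27, 1.25], [0.06, 2.57], [-1.19, 4.33], [0.19, 2], [-2.82, 2.82]. Speed limits (rad/s): [1.89, 1.89, 2.39, 2.39, 3.01, 3.01, 3.01].

INTERFACE

Orientations are given as a unit quaternion [w, x, y, z].
In Python, from plant import r gives the robot as it stands.
- The arm moves only by the tool apply_moves, never from a script. Its argument "series" is a list of rows, each an object with "slide": the shift along the tool's x, y, z in cm, a list of three; "spin": the turn about the tool's z in degrees. A call has 1 to 12 rows; each row shifts and turns the pose as measured when the row begins, along the tool's axes as they then stand; what a row does not reach is not made up. A row lasts 1/8 s, in which the tool goes at most 62.5 mm and 10.7 degrees, less where a joint would pass 70% of its speed; a pose out of reach is approached as far as the arm can. A call with a gripper value outside its range is refused whole. "hand" is the opening, from 0 (shut) to 1 (fully open), set as the call begins (left out, the last holds). The fingers move at their own pace and stop on an object; "squeeze" is the grip in N (left out, the last holds). Time passes only in rows, so rows that do not move let the fingers close. It gives the time, the measured TCP pose, the force and the opening at its end, in the units of the state.
- r.get_obs(): the state, without advancing time (a new reading comes with each control period).
- r.camera(name): name is "scene" or "top" or "wrist"; returns a dict with "frame" (480x640x3 uint8, red, green, blue), "z_map" (480x640 float32, m along the optical axis (not along the pixel's ray), 0 where there is no reading), "mtx" (3x3 intrinsics, pixels), "rvec" (rotation vector, rad) and "tvec" (3), from world to camera coordinates, as OpenCV has them. Camera axes: x right, y down, z forward; pixel columns grow to the right and rows downward; lengths in m; the calibration is good to about 2 mm. A picture is of the moment at which its call begins.
- r.hand_in(): hands the job in, once; it reports no verdict.
Trained networks look in the newest picture that a camera, given by its name, has taken for a name from the list of things; names that differ only in an ending like _2 or _b are one class to them, and where a whole thing is asked for, a point or a joint stands for the part that bears it (a point fixed in the world has none). Each returns a list of dicts, best first, with "conf" (0 to 1); they miss things now and then, are a little off and sometimes report something else, mostly with a low value. They report only what shows in the picture. A call takes as long as a camera call.
- r.recognise(camera, label): "extent" ([left, top, right, bottom] in pixels, round what is visible of it).
- r.trace(camera, label): "pixels" (480x640 bool, what is visible of it) and "extent" ([left, top, right, bottom] in pixels, round what is visible of it).
- r.mark_of(camera, label): "at" ([column, row] in pixels: a listed point, or the origin of a listed thing).
The state is a dict: "time": time; "joint_positions": joint angles; "dq": joint speeds; "joint_efforts": joint torques, N m; "tcp_pos": TCP position; "ee_rot": TCP orientation; "ft_force": force on the tool from outside, world axes, zero at the start; "wrist_torque": the same for the moment, N m; "opening": opening from 0.0 (shut) to 1.0 (fully open).
Only numpy, scipy, OpenCV 4.12 (cv2) and the standard library are available. Lean on these libraries where they do the work, as an engineer would, in place of code of your own. Each camera call takes 0.05 s, during which the arm holds its last target. There are 200 camera calls.

## Working session

There is one attempt and no reset: what is moved stays moved. The work goes in short steps, Python scripts to look and compute and a tool call to move; the robot and the scene stay as the last step left them, time stands still between calls to the robot, and variables do not carry over. Pictures are saved under pics/ and viewed, about 8 in all and at most 12, crops included, and the job is handed in when it is done.

Besides the shell and the picture viewer there is one more tool, called after "Call:" as name(argument=value, ...) on one line, values as JSON. apply_moves: Moves the arm, as the interface text tells. Its arguments: {"type":"object","properties":{"series":{"type":"array","items":{"type":"object","properties":{"slide":{"type":"array","items":{"type":"number"}},"spin":{"type":"number"}}}},"hand":{"type":"number"},"squeeze":{"type":"number"}},"required":["series"]}

```bash
ls; mkdir -p pics
cat > h.py <<'E'
from plant import r
import numpy as np, cv2
from scipy.spatial.transform import Rotation as R
def cam(n):
    c=r.camera(n); c['R']=cv2.Rodrigues(np.array(c['rvec'],float))[0]; c['t']=np.array(c['tvec'],float).ravel(); return c
def ray(c,uv):
    K=c['mtx']; d=c['R'].T@np.array([(uv[0]-K[0,2])/K[0,0],(uv[1]-K[1,2])/K[1,1],1.]); return -c['R'].T@c['t'],d
def at_z(c,uv,z):
    o,d=ray(c,uv); return o+d*(z-o[2])/d[2]
def cloud(c):
    z=c['z_map']; v,u=np.mgrid[:480,:640]; K=c['mtx']
    p=np.stack([(u-K[0,2])/K[0,0]*z,(v-K[1,2])/K[1,1]*z,z],-1)
    return (p-c['t'])@c['R']
def proj(c,P):
    q=c['R']@np.asarray(P)+c['t']; q=c['mtx']@q; return q[:2]/q[2]
def tri(obs):
    A=np.zeros((3,3));b=np.zeros(3)
    for c,uv in obs:
        o,d=ray(c,uv); d=d/np.linalg.norm(d); M=np.eye(3)-np.outer(d,d); A+=M;b+=M@o
    return np.linalg.solve(A,b)
def tool():
    o=r.get_obs(); q=o['ee_rot']; return np.array(o['tcp_pos']),R.from_quat([q[1],q[2],q[3],q[0]]).as_matrix(),o
def save(n,im): cv2.imwrite('pics/'+n,im[...,::-1])
E
python3 - <<'E'
from h import *
np.set_printoptions(precision=4,suppress=True)
p,T,o=tool(); print(p,T,o['opening'],r.tip_reach)
ims=[]
for n in('scene','top'):
    c=cam(n); ims.append(c['frame']); P=cloud(c); print(n,-c['R'].T@c['t'])
    for l in['drift_grip','drift','bolt_grip','drift_block_mouth','bolt_block_mouth','panel_hole','link_hole','panel','drill','breakers','meter','level','screwdriver','carton','duct']:
        m=r.mark_of(n,l)
        for x in m[:1]:
            u,v=np.round(x['at']).astype(int); u=min(max(u,0),639);v=min(max(v,0),479); print(l,round(x['conf'],2),np.round(x['at'],1),P[v,u])
save('a.png',cv2.resize(ims[0],(800,600))); save('b.png',cv2.resize(ims[1],(800,600)))
E
```

```text
pics
[0.2188 0.5851 0.2257] [[-0.9367  0.3502 -0.0003]
 [ 0.3502  0.9367 -0.0012]
 [-0.0001 -0.0013 -1.    ]] 0.9981165221022271 0.019
scene [ 1.1952 -0.9881  0.9812]
drift_grip 0.58 [283.7 330.4] [ 0.6272 -0.291   0.1245]
drift 0.78 [285.9 343.6] [ 0.6297 -0.2894  0.0842]
bolt_grip 0.6 [239.5 300.7] [ 0.4775 -0.2587  0.1063]
drift_block_mouth 0.73 [282.3 340.6] [ 0.6226 -0.2936  0.0924]
panel_hole 0.87 [351. 242.] [0.5478 0.0969 0.091 ]
link_hole 0.28 [348.9 242.8] [0.5533 0.078  0.1011]
panel 0.59 [351.9 241. ] [0.5506 0.0971 0.0952]
drill 0.75 [446.4 236.2] [0.7072 0.3516 0.0292]
breakers 0.89 [241.1 295.8] [ 0.4797 -0.2563  0.1204]
meter 0.6 [364.7 356.4] [ 0.7678 -0.1928  0.0481]
level 0.65 [383.6 204.2] [0.4695 0.4175 0.0181]
screwdriver 0.63 [168.1 389.4] [ 0.4631 -0.4808  0.0143]
carton 0.84 [253.5 412.6] [ 0.6764 -0.4526  0.0606]
duct 0.85 [316.2 210.6] [0.3141 0.272  0.0112]
top [ 0.3426 -0.0009  1.7495]
drift_grip 0.73 [413.4 202.2] [ 0.6196 -0.2721  0.1348]
bolt_grip 0.61 [402.6 257.2] [ 0.4671 -0.2405  0.1264]
drift_block_mouth 0.68 [407.7 205.6] [ 0.6174 -0.2663  0.0809]
bolt_block_mouth 0.6 [404.9 259.5] [ 0.459  -0.2465  0.1212]
panel_hole 0.56 [279.  232.1] [0.5464 0.1046 0.0918]
link_hole 0.59 [279.4 228.7] [0.5541 0.1041 0.0991]
panel 0.97 [282.8 230.1] [ 0.5637  0.0985 -0.0011]
drill 0.62 [218.4 318.1] [0.3061 0.2841 0.0496]
breakers 0.75 [365. 296.] [ 0.3618 -0.1363  0.0792]
meter 0.8 [364.9 172.2] [ 0.7242 -0.1471  0.0576]
level 0.95 [166.9 267.8] [0.4516 0.4311 0.0531]
screwdriver 0.58 [475.8 264. ] [ 0.4509 -0.4699  0.0235]
carton 0.8 [451.  201.4] [ 0.6332 -0.395   0.0623]
duct 0.82 [220.9 317.8] [0.3061 0.2745 0.0558]
```

View pics/a.png

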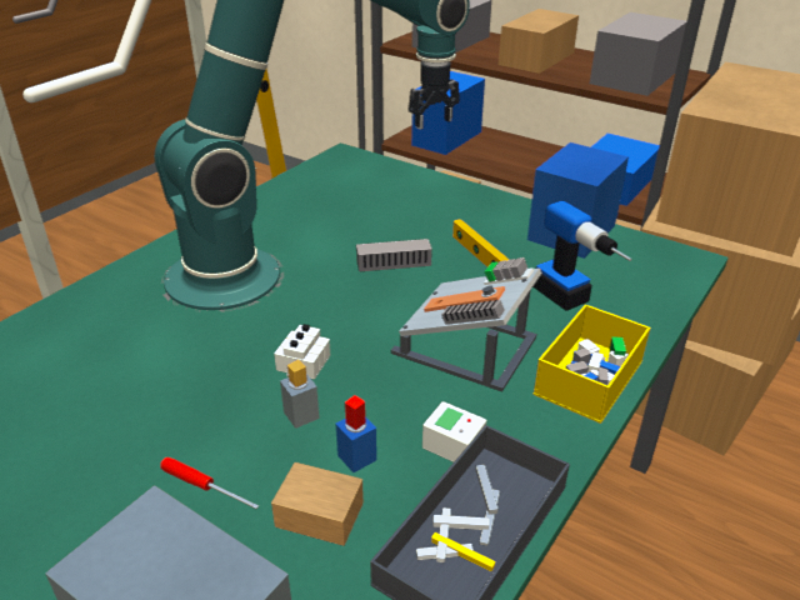

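View pics/b.png

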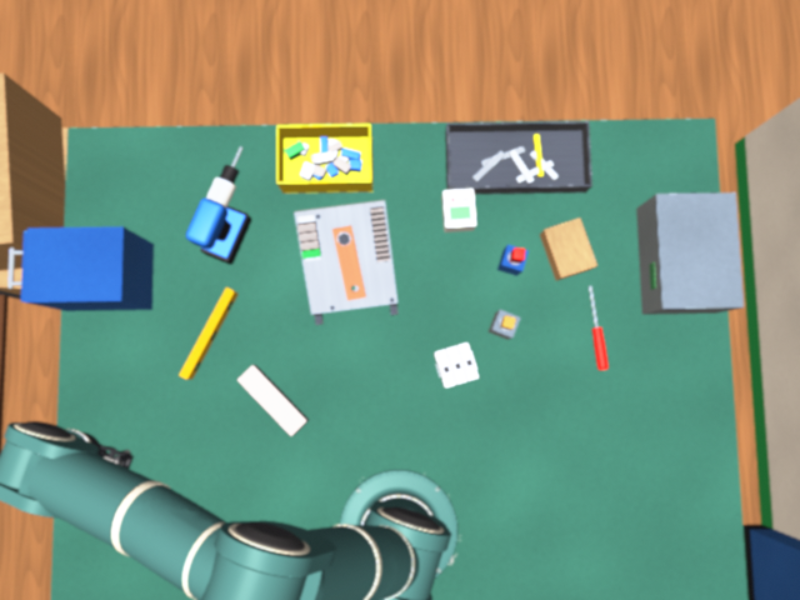

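The scene view shows the drift at native px (283,330), the bolt at (239,300) and the link on the panel at (350,242). In the top view the panel is yawed about 9° and the handles are clear of neighbours. I'll go over the panel for a close look.

Call:
apply_moves(series=[{"slide": [-4.3, -3.6, -1.2]}, {"slide": [-4.3, -3.6, -1.2]}, {"slide": [-4.3, -3.6, -1.2]}, {"slide": [-4.3, -3.6, -1.2]}, {"slide": [-4.3, -3.6, -1.2]}, {"slide": [-4.3, -3.6, -1.2]}, {"slide": [-4.3, -3.6, -1.2]}, {"slide": [-4.3, -3.6, -1.2]}, {"slide": [-4.3, -3.6, -1.2]}, {"slide": [-4.3, -3.6, -1.2], "spin": -10}, {"slide": [0, 0, 0], "spin": -10}, {"slide": [0, 0, 0], "spin": -10}])

```text
schema error: expected keys slide, spin
```

Run:
```python
from h import *
np.set_printoptions(precision=4,suppress=True)
p,T,o=tool(); print(p,T.tolist(),o['joint_positions'],o['time'])
c=cam('wrist'); P=cloud(c); print(-c['R'].T@c['t'],c['R'][2])
save('w1.png',c['frame'])
for l in['panel_hole','link_hole','panel']:
    for x in r.mark_of('wrist',l)[:2]:
        u,v=np.clip(np.round(x['at']).astype(int),0,[639,479]); print(l,x['conf'],x['at'],P[v,u])
c=cam('top')
for l in['drift','bolt']:
    P=cloud(c);t=r.trace('top',l)[0]; q=P[t['pixels']]; top=q[q[:,2]>q[:,2].max()-.012]; print(l,t['conf'],top.mean(0),np.median(top,0),np.ptp(top,axis=0),len(top))
```

```text
[0.2189 0.5854 0.2264] [[-0.9366742087648715, 0.3502019782587525, 3.2532418690403175e-05], [0.3502019770533486, 0.9366742090282073, -3.754075200174199e-05], [-4.3619123160939126e-05, -2.3770536833963443e-05, -0.9999999987661669]] [-1.2545  0.4174 -0.0103  1.6136  0.0047  1.1107 -0.053 ] 1.6
[0.144  0.6124 0.3724] [ 0.2909 -0.1093 -0.9505]
drift 0.26 [ 0.3714 -0.1402  0.0821] [ 0.3725 -0.1417  0.0817] [0.0503 0.0733 0.012 ] 78
bolt 0.45 [ 0.4651 -0.2521  0.1249] [ 0.4644 -0.2518  0.1246] [0.028  0.0287 0.0118] 74
```

View pics/w1.png

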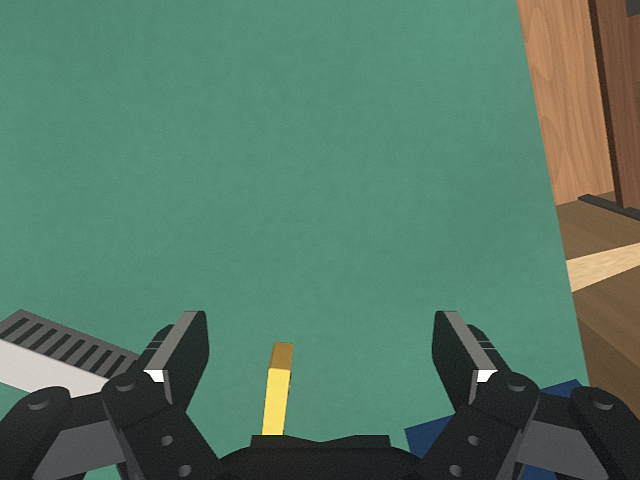

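That view shows only empty table, because the rows need both keys and the move was refused. Sending it again.

Call:
apply_moves(series=[{"slide": [-4.3, -3.6, -1.2], "spin": 0}, {"slide": [-4.3, -3.6, -1.2], "spin": 0}, {"slide": [-4.3, -3.6, -1.2], "spin": 0}, {"slide": [-4.3, -3.6, -1.2], "spin": 0}, {"slide": [-4.3, -3.6, -1.2], "spin": 0}, {"slide": [-4.3, -3.6, -1.2], "spin": 0}, {"slide": [-4.3, -3.6, -1.2], "spin": 0}, {"slide": [-4.3, -3.6, -1.2], "spin": 0}, {"slide": [-4.3, -3.6, -1.2], "spin": 0}, {"slide": [-4.3, -3.6, -1.2], "spin": -10}, {"slide": [0, 0, 0], "spin": -10}, {"slide": [0, 0, 0], "spin": -10}])

```text
time: 3.45
tcp_pos: [0.5003, 0.0875, 0.3495]
ee_rot: [0.002, -0.078, 0.997, 0.001]
ft_force: [0.0, -0.4, -0.4]
opening: 0.999
```

Run:
```python
from h import *
np.set_printoptions(precision=4,suppress=True)
p,T,o=tool(); print(p,T.tolist(),o['joint_positions'],o['time'])
c=cam('wrist'); P=cloud(c); print(-c['R'].T@c['t'],c['R'][2])
save('w2.png',c['frame']); np.savez('w2.npz',P=P,f=c['frame'])
for l in['panel_hole','link_hole','panel']:
    for x in r.mark_of('wrist',l)[:2]:
        u,v=np.clip(np.round(x['at']).astype(int),0,[639,479]); print(l,x['conf'],x['at'],P[v,u])
c=cam('top');P=cloud(c)
for l in['drift_grip','bolt_grip']:
    for t in r.trace('top',l)[:2]: q=P[t['pixels']]; top=q[q[:,2]>.12]; print(l,t['conf'],t['extent'],len(top),top.mean(0) if len(top) else 0)
```

```text
[0.5003 0.0875 0.3495] [[-0.987706573028917, -0.15628361801018065, 0.0033401103455678095], [-0.15627669858905513, 0.9877107697222265, 0.002242510386294288], [-0.003649530596973432, 0.0016929608308999984, -0.999991907372278]] [-0.5572  0.1043  0.3544  1.7457 -0.0392  1.2944  1.5338] 3.45
[0.4208 0.0737 0.4952] [ 0.3102  0.0504 -0.9493]
panel_hole 0.81 [321.3, 236.1] [ 0.5809  0.1012 -0.0017]
link_hole 0.87 [312.8, 237.5] [0.5556 0.0879 0.0882]
panel 0.57 [322.1, 237.0] [ 0.582   0.1027 -0.0015]
bolt_grip 0.61 [397.5, 254.2, 412.2, 261.2] 67 [ 0.4616 -0.2444  0.1738]
```

View pics/w2.png

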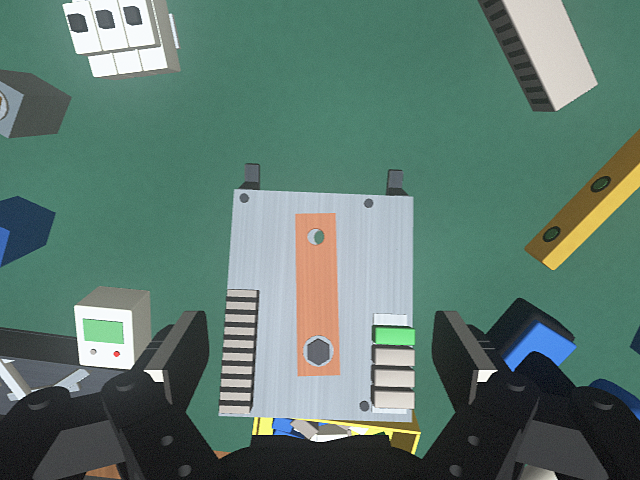

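The wrist view shows the link hole at (316,237), overlapping part of the panel hole. The panel's lower edge is near row 190, the pivot bolt is at (318,351), and nothing obstructs the hole. Fitting the panel frame from depth.

Run:
```python
from h import *
np.set_printoptions(precision=4,suppress=True)
c=cam('wrist'); P=cloud(c); f=c['frame'].astype(int)
sel=np.zeros((480,640),bool); sel[200:285,240:290]=1; sel[200:300,345:365]=1
q=P[sel]; q=q[q[:,2]>.03]; m=q.mean(0); n=np.linalg.svd(q-m)[2][2]; n*=np.sign(n[2]); print('n',n,np.degrees(np.arccos(n[2])),np.degrees(np.arctan2(-n[1],-n[0])),((q-m)@n).std())
# face pixels: on plane within 4mm
d=(P-m)@n; mask=(abs(d)<.005)&(P[...,2]>.03)
num,lab,st,_=cv2.connectedComponentsWithStats(mask.astype(np.uint8)); k=lab[220,270]; M=lab==k
ex=np.array([n[2],0,0])
ax=np.array([-n[0],-n[1],0]); up=np.cross(np.cross(n,[0,0,1.]),n); up/=np.linalg.norm(up)
# use horizontal = across slope
y=np.cross(n,up)
L=(P-m)
X=L@up;Y=L@y
fp=M
xs=X[fp];ys=Y[fp]
# lower edge line and side edges
low=[];
for a in np.arange(-.07,.07,.01):
    s=xs[(abs(ys-a)<.005)]; low.append((a,np.percentile(s,0.5)))
low=np.array(low); pf=np.polyfit(low[:,0],low[:,1],1); print('low',low[:,1],'skew deg',np.degrees(np.arctan(pf[0])))
sd=[]
for a in np.arange(-.03,.03,.01):
    s=ys[abs(xs-a)<.005]; sd.append((a,s.min(),s.max()))
sd=np.array(sd);print(sd)
yc=(sd[:,1]+sd[:,2]).mean()/2
o1=m+up*(np.polyval(pf,0)+.05)+y*yc
Rp=np.stack([up,y,n],1); print('origin',o1,'Rp',Rp.tolist())
# link hole: dark in copper. mark avg
g=[x['at'] for x in r.mark_of('wrist','link_hole')[:1]]; print(g)
hs=cv2.cvtColor(c['frame'],cv2.COLOR_RGB2HSV); cop=((hs[...,0]<15)&(hs[...,1]>110)).astype(np.uint8); sub=1-cop[222:252,299:333]
nn,lb,s2,ce=cv2.connectedComponentsWithStats(sub); print(s2,ce)
def hit(uv,h):
    o,dd=ray(c,uv); t=((m+n*h-o)@n)/(dd@n); return (o+dd*t)
k=lb[15,17]; uv=ce[k]+[299,222]; print(uv, 'link hole panel frame',Rp.T@(hit(uv,.008)-o1),hit(uv,.008))
piv=hit((318,351),.014); print('pivot in panel',Rp.T@(piv-o1))
# copper bar edges
u=np.argwhere(cop[215:370,280:350]); 
pp=np.array([Rp.T@(hit((b+280,a+215),.008)-o1) for a,b in u]); rc=cv2.minAreaRect(pp[:,:2].astype(np.float32)*1000); print(rc)
```

```text
n [-0.6931 -0.0732  0.7171] 44.18532993078252 6.029735287856047 0.02465906279307429
low [-0.2468 -0.2469 -0.2472 -0.2456 -0.2456 -0.2457 -0.2472 -0.2478 -0.248
 -0.248  -0.2488 -0.249  -0.2492 -0.2496 -0.2482] skew deg -1.3411641542509158
[[-0.03   -0.3531  0.4751]
 [-0.02   -0.3757  0.4784]
 [-0.01   -0.4032  0.4826]
 [ 0.     -0.4109  0.488 ]
 [ 0.01   -0.4151  0.4927]
 [ 0.02   -0.417   0.4966]]
origin [ 0.4179  0.0976 -0.0438] Rp [[0.7131218012377425, -0.10504458482531703, -0.6931254805576796], [0.07532632542729942, 0.9944675133954235, -0.07321413455572502], [0.6969815214889548, 0.0, 0.7170890870058906]]
[[316.1, 234.5]]
[[  0   0  34  30 550]
 [  0   0   7  13  33]
 [  7   0   6   8  12]
 [  9   0   1   1   1]
 [ 11   0   2   1   2]
 [ 13   0   7   6  14]
 [ 24   0   1   1   1]
 [ 27   0   2   4   4]
 [ 31   1   2   4   5]
 [  0   3   2   3   4]
 [  0   2  26  22 266]
 [ 25   2   1   1   1]
 [ 25   5   2   2   2]
 [ 28   4   3   4   5]
 [ 23   7   1   1   1]
 [ 32   6   2   2   2]
 [ 27   8   2   3   4]
 [ 30   9   1   1   1]
 [ 32   9   2   4   6]
 [ 27  12   7   6  17]
 [ 33  
[... 622 characters left out ...]
  5.5   ]
 [28.8     5.6   ]
 [23.      7.    ]
 [32.5     6.5   ]
 [27.5     8.75  ]
 [30.      9.    ]
 [32.3333 10.3333]
 [30.0588 14.5294]
 [33.     17.    ]
 [26.     19.    ]
 [28.     20.9   ]
 [32.25   20.    ]
 [ 0.     21.    ]
 [ 5.     21.    ]
 [ 6.5217 24.5217]
 [ 1.5    27.25  ]
 [12.4    25.4   ]
 [16.9    26.4   ]
 [21.     25.5   ]
 [25.     24.    ]
 [31.1667 26.5833]
 [24.5    26.5   ]
 [12.5    28.5   ]
 [22.     28.5   ]
 [25.5    28.5   ]]
[314.1203 236.4248] link hole panel frame [ 0.191  -0.0226  0.008 ] [0.551  0.089  0.0951]
pivot in panel [ 0.3124 -0.0147  0.014 ]
((246.25677490234375, -19.347341537475586), (163.5169677734375, 42.98979187011719), 2.71561861038208)
```

```bash
cat > pf.py <<'E'
from h import *
from scipy.optimize import least_squares
np.set_printoptions(precision=4,suppress=True)
def Rp(yaw): return R.from_euler('zy',[yaw,-np.radians(26)]).as_matrix()
def fitpanel(c,pts):
    def res(s):
        return np.concatenate([proj(c,[s[0],s[1],.09]+Rp(s[2])@np.array(q))-uv for q,uv in pts])
    s=least_squares(res,[.55,.1,.15],loss='soft_l1').x; return np.array([s[0],s[1],.09]),Rp(s[2]),s,res(s)
E
python3 - <<'E'
from pf import *
c=cam('wrist'); f=c['frame']; P=cloud(c)
# sharpen corners: line fits on gray-vs-green boundary
hs=cv2.cvtColor(f,cv2.COLOR_RGB2HSV); g=((hs[...,1]<60)&(hs[...,2]>110))
top=[(u,np.argmax(g[170:240,u])+170) for u in list(range(262,385,3))]
left=[(np.argmax(g[v,200:300])+200,v) for v in range(205,285,3)]
right=[(420-np.argmax(g[v,360:421][::-1]),v) for v in range(205,310,3)]
L=[cv2.fitLine(np.float32(a),cv2.DIST_HUBER,0,.01,.01).ravel() for a in(top,left,right)]
X=lambda a,b:(lambda t:a[2:]+a[:2]*t[0])(np.linalg.solve(np.stack([a[:2],-b[:2]],1),b[2:]-a[2:]))
A=X(L[0],L[1]);B=X(L[0],L[2]);print(A,B)
o,Rm,s,e=fitpanel(c,[((-.05,-.1,0),A),((-.05,.1,0),B),((.12,0,.013),(318,351))])
print(o,np.degrees(s[2]),e)
def hit(uv,h):
    a,d=ray(c,uv); n=Rm[:,2]; return Rm.T@(a+d*((o+n*h-a)@n)/(d@n)-o)
q=P[205:215,250:290].reshape(-1,3); print('depth check height above plane',np.median((q-o)@Rm[:,2]))
for uv in[(316,237),(316.1,234.5)]: print('link hole',hit(uv,.008))
print('panel hole px',proj(c,o),'mark panel_hole hit',hit((321.3,236.1),0))
np.savez('panel.npz',o=o,R=Rm)
crop=f[205:270,280:355]; save('w3.png',cv2.resize(crop,None,fx=8,fy=8,interpolation=cv2.INTER_CUBIC))
E
```

```text
[233.1478 189.7651] [412.     196.0803]
[0.5518 0.0977 0.09  ] 5.733211590453262 [-0.7436 -2.0493 -0.1471  0.5305  0.9492  0.5991]
depth check height above plane -0.004591871158515107
link hole [ 0.0016 -0.0069  0.008 ]
link hole [-0.0011 -0.0069  0.008 ]
panel hole px [321.9234 236.8022] mark panel_hole hit [-0.0007 -0.0007  0.    ]
```

View pics/w3.png

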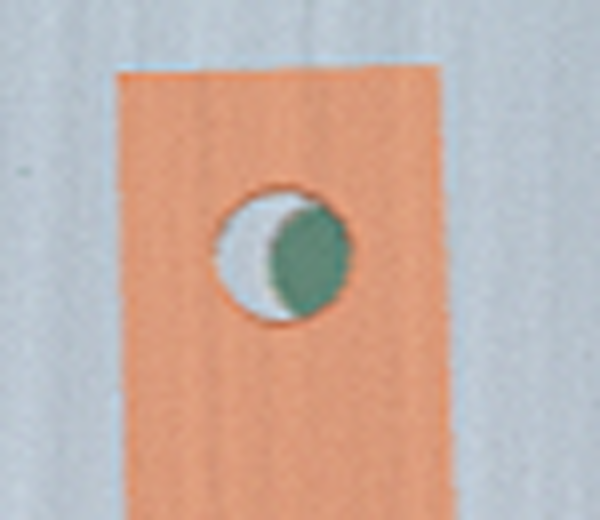

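The close crop shows the link hole centred at about (315,237) native with the panel hole offset towards +y, about 7 mm out of line. That agrees with the fitted frame: origin (0.552, 0.098, 0.090), yaw about 5.7°. Next I'll go to the drift.

Call:
apply_moves(series=[{"slide": [-0.88, -5.42, 0.71], "spin": 0}, {"slide": [-0.88, -5.42, 0.71], "spin": 0}, {"slide": [-0.88, -5.42, 0.71], "spin": 0}, {"slide": [-0.88, -5.42, 0.71], "spin": 0}, {"slide": [-0.88, -5.42, 0.71], "spin": 0}, {"slide": [-0.88, -5.42, 0.71], "spin": 0}, {"slide": [-0.88, -5.42, 0.71], "spin": 0}, {"slide": [0, 0, 0], "spin": 0}])

```text
time: 4.95
tcp_pos: [0.6225, -0.2861, 0.2964]
ee_rot: [0.002, -0.076, 0.997, 0.001]
ft_force: [-1.7, 0.1, -0.3]
opening: 1.002
```

```bash
cat >> h.py <<'E'
def rel(Pw):
    p,T,o=tool(); return T.T@(np.asarray(Pw)-p)
def handle(c,lo,hi,zt):
    """top face centre and yaw of the coloured handle (hue range) with its top at zt"""
    hs=cv2.cvtColor(c['frame'],cv2.COLOR_RGB2HSV); P=cloud(c)
    h=hs[...,0].astype(int); m=((h>=lo)&(h<=hi)) if lo<hi else ((h>=lo)|(h<=hi))
    m=m&(hs[...,1]>120)&(abs(P[...,2]-zt)<.005)
    q=P[m]; k=np.median(q,0); q=q[np.linalg.norm((q-k)[:,:2],axis=1)<.03]
    rc=cv2.minAreaRect((q[:,:2]*1000).astype(np.float32)); return np.r_[np.array(rc[0])/1000,np.median(q[:,2])],rc,len(q)
E
python3 - <<'E'
from h import *
np.set_printoptions(precision=4,suppress=True)
p,T,o=tool(); print(p,T[:,0],T[2],o['joint_positions'],o['time'])
c=cam('wrist'); save('w4.png',c['frame'])
k,rc,n=handle(c,170,8,.136); print(k,rc,n,'rel',rel(k), 'tool x deg',np.degrees(np.arctan2(T[1,0],T[0,0])))
for l in['drift_grip','drift_block_mouth','drift']:
    for x in r.mark_of('wrist',l)[:1]: print(l,x['conf'],x['at'],at_z(c,x['at'],{'drift_grip':.11}.get(l,.08)))
E
```

```text
[ 0.6225 -0.2861  0.2964] [-0.9885 -0.1512 -0.0034] [-0.0034  0.002  -1.    ] [ 0.0333  0.5228  0.5417  1.3768 -0.2733  1.314   2.3072] 4.95
[ 0.6185 -0.2802  0.1343] ((618.5223999023438, -280.1676025390625), (25.983898162841797, 25.799776077270508), 82.66862487792969) 942 rel [0.0045 0.0039 0.1627] tool x deg -171.30058936023772
drift_grip 0.93 [329.2, 203.4] [ 0.6194 -0.2791  0.11  ]
drift 0.87 [326.6, 192.0] [ 0.6158 -0.2814  0.08  ]
```

View pics/w4.png

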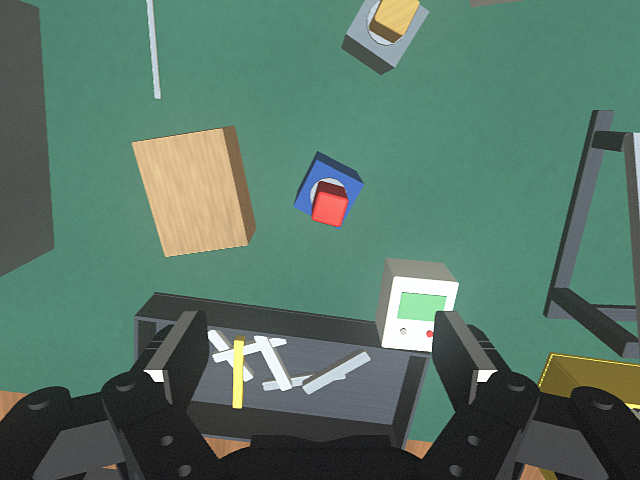

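The wrist view shows the drift handle top at about (329,203), turned about 16° relative to the tool, with room on both jaw sides. Descending onto it.

Call:
apply_moves(series=[{"slide": [0, 0, 0], "spin": 8}, {"slide": [0, 0, 0], "spin": 8}, {"slide": [0.47, 0.53, 2], "spin": 0}, {"slide": [0, 0, 5.5], "spin": 0}, {"slide": [0, 0, 5.5], "spin": 0}, {"slide": [0, 0, 3.5], "spin": 0}, {"slide": [0, 0, 1.5], "spin": 0}], hand=0.65, squeeze=40)

```text
time: 6.02
tcp_pos: [0.6276, -0.2657, 0.1245]
ee_rot: [0.012, 0.059, 0.998, 0.002]
ft_force: [-13.0, -9.0, 113.2]
opening: 0.646
```

Run:
```python
from h import *
np.set_printoptions(precision=4,suppress=True)
p,T,o=tool(); print(p,np.degrees(np.arctan2(T[1,0],T[0,0])),T[2],rel([.6185,-.2802,.114]),o['opening'],o['joint_positions'])
```

```text
[ 0.6276 -0.2657  0.1245] 173.20505293176907 [-0.0234  0.0045 -0.9997] [ 0.0075 -0.0155  0.0102] 0.6462487549887168 [ 0.0015  0.6638  0.5284  1.5767 -0.3957  0.9863  2.1043]
```

Unexpected 113 N contact, so I'm backing off straight up.

Call:
apply_moves(series=[{"slide": [0, 0, -3], "spin": 0}, {"slide": [0, 0, -5], "spin": 0}, {"slide": [0, 0, -5], "spin": 0}, {"slide": [0, 0, 0], "spin": 0}])

```text
time: 6.52
tcp_pos: [0.626, -0.2626, 0.2637]
ee_rot: [0.015, 0.057, 0.998, 0.001]
ft_force: [0.8, 0.3, -0.5]
opening: 0.646
```

Run:
```python
from h import *
np.set_printoptions(precision=4,suppress=True)
p,T,o=tool(); print(p,np.degrees(np.arctan2(T[1,0],T[0,0])),T[2],o['opening'],o['ft_force'],o['joint_positions'],o['time'])
c=cam('wrist'); save('w5.png',c['frame'])
k,rc,n=handle(c,170,8,.136); print(k,rc,n,'rel',rel(k))
```

```text
[ 0.626  -0.2626  0.2637] 173.44335370246037 [-0.0298  0.0045 -0.9995] 0.6456711819965458 [ 0.8048  0.304  -0.5128] [-0.0398  0.5263  0.5885  1.4623 -0.3175  1.2188  2.045 ] 6.525
[ 0.6184 -0.2799  0.1343] ((618.4197387695312, -279.8799133300781), (24.95421028137207, 25.815366744995117), 83.0549087524414) 1169 rel [ 0.0084 -0.0193  0.1269]
```

View pics/w5.png

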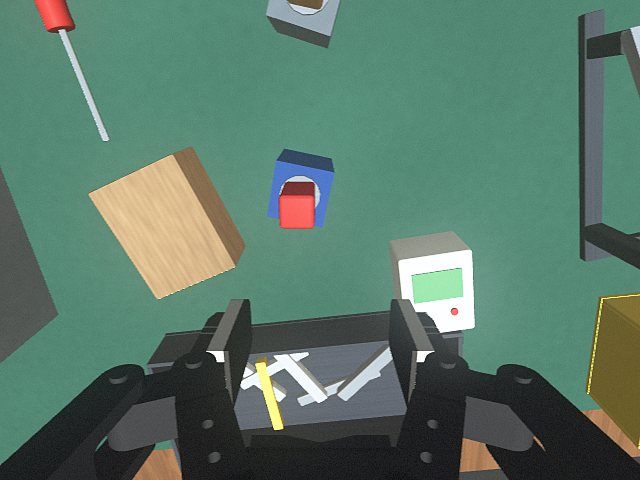

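The drift is undisturbed: handle top at (298,205), upright in its block. The tool had crept 19 mm sideways during the spin. Correcting, with a check before going down.

Call:
apply_moves(series=[{"slide": [0.84, -1.93, 3], "spin": 0}, {"slide": [0, 0, 4], "spin": 0}, {"slide": [0, 0, 0], "spin": 0}])

```text
time: 6.95
tcp_pos: [0.6169, -0.2774, 0.1892]
ee_rot: [0.014, 0.055, 0.998, 0.003]
ft_force: [1.0, 0.7, 1.9]
opening: 0.652
```

```bash
cat > st.py <<'E'
import sys
from h import *
np.set_printoptions(precision=4,suppress=True)
p,T,o=tool(); print(p,'x deg',np.degrees(np.arctan2(T[1,0],T[0,0])),'z',T[:,2],'op',o['opening'],'F',o['ft_force'],'q7',o['joint_positions'][6],o['time'])
if len(sys.argv)>3: print('rel cm',100*rel([float(a) for a in sys.argv[1:4]]))
E
python3 st.py .6184 -.2801 .114
```

```text
[ 0.6169 -0.2774  0.1892] x deg 173.64105119894154 z [ 0.0275  0.0039 -0.9996] op 0.6516935506204153 F [0.9945 0.6751 1.9278] q7 2.1074706500259746 6.95
rel cm [ 0.023  -0.3061  7.5173]
```

Call:
apply_moves(series=[{"slide": [0, -0.3, 2], "spin": 0}, {"slide": [0, 0, 2.5], "spin": 0}, {"slide": [0, 0, 2], "spin": 0}, {"slide": [0, 0, 1], "spin": 0}, {"slide": [0, 0, 0], "spin": 0}])

```text
time: 7.58
tcp_pos: [0.6206, -0.2798, 0.1146]
ee_rot: [0.015, 0.055, 0.998, 0.002]
ft_force: [0.3, -0.1, 0.8]
opening: 0.65
```

```bash
python3 st.py .6184 -.2801 .114
```

```text
[ 0.6206 -0.2798  0.1146] x deg 173.7435340400675 z [ 0.0308  0.0029 -0.9995] op 0.6500365656273676 F [ 0.3014 -0.1132  0.809 ] q7 2.147600840400585 7.575
rel cm [ 0.216  -0.0509  0.0482]
```

Centred. Closing, then raising so that about 25 mm of the point stays in the block.

Call:
apply_moves(series=[{"slide": [0.2, 0, 0], "spin": 0}, {"slide": [0, 0, 0], "spin": 0}, {"slide": [0, 0, 0], "spin": 0}, {"slide": [0, 0, -1.5], "spin": 0}, {"slide": [0, 0, -1.5], "spin": 0}, {"slide": [0, 0, -1.5], "spin": 0}, {"slide": [0, 0, 0], "spin": 0}], hand=0, squeeze=30)

```text
time: 8.45
tcp_pos: [0.6179, -0.2804, 0.1659]
ee_rot: [0.017, 0.055, 0.998, 0.002]
ft_force: [-0.5, -0.1, -2.8]
opening: 0.299
```

```bash
python3 st.py .6184 -.2801 .160
python3 - <<'E'
from h import *
c=cam('wrist'); 
print([ (x['conf'],x['at']) for x in r.mark_of('wrist','drift_grip')[:1]])
c=cam('scene'); save('s1.png',cv2.resize(c['frame'][270:390,210:370],None,fx=5,fy=5))
E
```

```text
[ 0.6179 -0.2804  0.1659] x deg 173.73459086522337 z [ 0.0345  0.0017 -0.9994] op 0.29931268126797517 F [-0.5466 -0.1473 -2.7767] q7 2.1257163181216243 8.45
rel cm [-0.031   0.0315  0.5869]
[(0.74, [321.5, 304.0])]
```

View pics/s1.png

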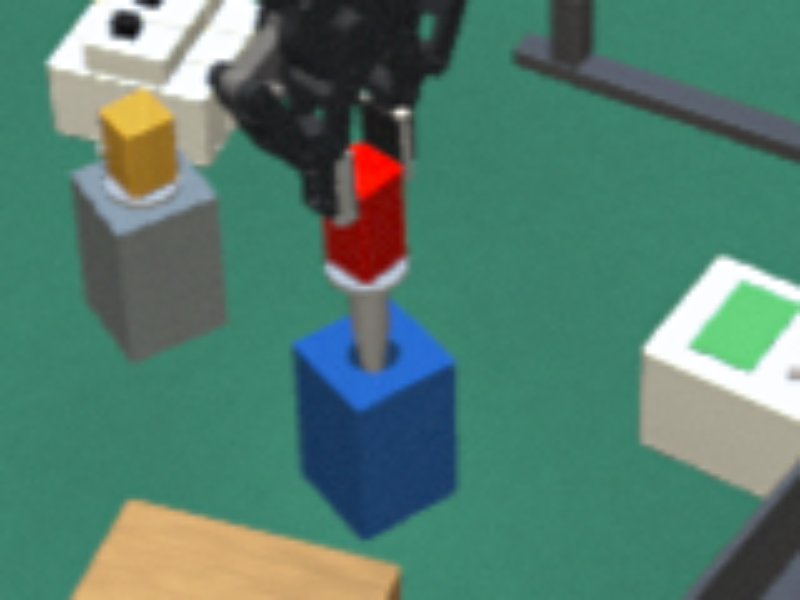

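The crop shows the drift held upright with its tapered part still in the blue block at crop (372,360). Now I'll swing it in the grip by moving along tool +x against the block's mouth.

Call:
apply_moves(series=[{"slide": [0, 0, 0.6], "spin": 0}, {"slide": [0.7, 0, 0], "spin": 0}, {"slide": [0.7, 0, 0], "spin": 0}, {"slide": [0.7, 0, 0], "spin": 0}, {"slide": [0.7, 0, 0], "spin": 0}, {"slide": [0.6, 0, 0], "spin": 0}, {"slide": [0, 0, 0], "spin": 0}], squeeze=20)

```text
time: 9.48
tcp_pos: [0.5818, -0.2753, 0.1555]
ee_rot: [0.016, 0.054, 0.998, 0.002]
ft_force: [4.1, -1.0, -2.3]
opening: 0.295
```

```bash
python3 st.py .5738 -.2751 .160
```

```text
[ 0.5818 -0.2753  0.1555] x deg 173.7586911302071 z [ 0.0331  0.003  -0.9994] op 0.2951896002165015 F [ 4.0846 -0.9851 -2.2743] q7 2.148134012568651 9.475
rel cm [ 0.7798 -0.0596 -0.476 ]
```

Pivoting needs only 4 N. Finishing the swing, then measuring the drift's lean.

Call:
apply_moves(series=[{"slide": [0.5, 0, -0.2], "spin": 0}, {"slide": [0.4, 0, -0.2], "spin": 0}, {"slide": [0, 0, 0], "spin": 0}])

```text
time: 9.85
tcp_pos: [0.5723, -0.2746, 0.1596]
ee_rot: [0.017, 0.054, 0.998, 0.002]
ft_force: [1.7, -0.1, 0.4]
opening: 0.292
```

```bash
cat > lean.py <<'E'
import sys
from h import *
np.set_printoptions(precision=4,suppress=True)
lab,tip=sys.argv[1],(sys.argv[2] if len(sys.argv)>2 else None)
p,T,o=tool(); print('tcp',p,'tool z',T[:,2],'F',o['ft_force'],o['time'],o['opening'])
for n in('scene','wrist'):
    c=cam(n)
    for l in(lab+'_grip',lab,tip):
        if l:
            for x in r.mark_of(n,l)[:1]:
                # intersect the ray with the tool's xz plane through the TCP
                a,d=ray(c,x['at']); ny=T[:,1]; q=a+d*((p-a)@ny)/(d@ny); print(n,l,round(x['conf'],2),np.round(x['at'],1),'world',q,'tool',T.T@(q-p)*1000)
    t=r.trace(n,lab)
    if t:
        m=t[0]['pixels']; hs=cv2.cvtColor(c['frame'],cv2.COLOR_RGB2HSV)
        print(n,'trace',t[0]['conf'],t[0]['extent'])
save(sys.argv[-1],cv2.resize(cam('scene')['frame'][250:390,190:370],None,fx=4,fy=4))
E
python3 st.py .5738 -.2751 .160; python3 lean.py drift drift_tip s2.png
```

```text
[ 0.5723 -0.2746  0.1596] x deg 173.75265845573338 z [ 0.0334  0.0027 -0.9994] op 0.29206336362421875 F [ 1.6572 -0.0797  0.3718] q7 2.1502380728623764 9.85
rel cm [-0.1543 -0.0365 -0.0311]
tcp [ 0.5723 -0.2746  0.1596] tool z [ 0.0334  0.0027 -0.9994] F [ 1.6572 -0.0797  0.3718] 9.85 0.29206336362421875
scene drift_grip 0.87 [271.  305.1] world [ 0.5826 -0.2757  0.1593] tool [-10.2788  -0.       0.717 ]
scene drift 0.6 [272.5 320.2] world [ 0.5842 -0.2756  0.1175] tool [-10.5758  -0.      42.5364]
scene drift_tip 0.89 [287.2 341.3] world [ 0.6255 -0.2799  0.082 ] tool [-50.9037  -0.      79.3842]
scene trace 0.63 [262.7, 295.7, 282.7, 342.7]
wrist drift_grip 0.66 [322.  325.8] world [ 0.5979 -0.2772  0.1315] tool [-24.7833  -0.      28.9253]
wrist drift 0.78 [317.6 311.9] world [ 0.4169 -0.2593  0.4232] tool [ 147.3662    0.     -268.5252]
wrist trace 0.79 [286.9, 279.6, 355.5, 370.3]
```

View pics/s2.png

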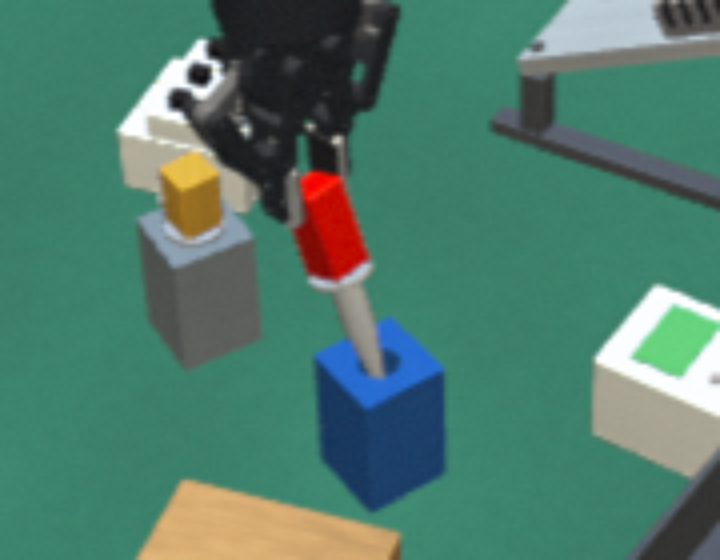

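The crop shows the drift leaning in the grip, its tip still in the mouth at crop (378,372). Lifting it clear and measuring tip versus TCP.

Call:
apply_moves(series=[{"slide": [0, 0, -3], "spin": 0}, {"slide": [0, 0, -5], "spin": 0}, {"slide": [0, 0, -5], "spin": 0}, {"slide": [0, 0, 0], "spin": 0}], squeeze=40)

```text
time: 10.9
tcp_pos: [0.566, -0.2744, 0.2905]
ee_rot: [0.013, 0.055, 0.998, 0.003]
ft_force: [0.3, 0.7, -2.5]
opening: 0.293
```

```bash
cat > axis.py <<'E'
import sys
from h import *
np.set_printoptions(precision=4,suppress=True)
lab=sys.argv[1]; tip=float(sys.argv[2])  # grip-to-end length
p,T,o=tool(); c=cam('scene'); up=T[:,1]
t=r.trace('scene',lab)[0]; v,u=np.nonzero(t['pixels'])
# all mask pixels onto the plane through the TCP square to the jaws, then PCA there
q=[]
for a in zip(u,v):
    oo,d=ray(c,a); q.append(T.T@(oo+d*((p-oo)@up)/(d@up)-p))
q=np.array(q)[:,[0,2]]*1000
low=q[q[:,1]>35]; l=cv2.fitLine(low.astype(np.float32),cv2.DIST_HUBER,0,.01,.01).ravel()
d=l[:2]*np.sign(l[1]); print('conf',t['conf'],'lean from tool z deg',np.degrees(np.arctan2(-d[0],d[1])),'x at z=0: ',l[2]-d[0]/d[1]*l[3],'end',q[np.argmax(q@d)], 'n',len(low))
zw=T@np.array([d[0],0,d[1]]); print('axis down world',zw,'tilt from vertical',np.degrees(np.arccos(-zw[2])))
for x in r.mark_of('scene',lab+'_tip')[:1] if lab=='drift' else []:
    oo,dd=ray(c,x['at']); print('tip mark tool mm',1000*T.T@(oo+dd*((p-oo)@up)/(dd@up)-p),x['conf'])
print('tcp',p,'z',T[:,2])
E
python3 axis.py drift 100; python3 st.py
```

```text
[ 0.565  -0.2734  0.2868] x deg 173.74081865679656 z [ 0.0214  0.0063 -0.9998] op 0.2930890873470195 F [-0.3483 -0.1055 -4.0668] q7 2.0827754634506706 11.0Traceback (most recent call last):
  File "axis.py", line 6, in <module>
    t=r.trace('scene',lab)[0]; v,u=np.nonzero(t['pixels'])
      ~~~~~~~~~~~~~~~~~~~~^^^
IndexError: list index out of range
```

Call:
apply_moves(series=[{"slide": [1.6, 5.0, 0], "spin": 0}, {"slide": [1.6, 5.0, 0], "spin": 0}, {"slide": [1.6, 5.0, 0], "spin": 0}, {"slide": [1.6, 5.0, 0], "spin": 0}, {"slide": [1.6, 5.0, 0], "spin": 0}, {"slide": [1.6, 5.0, 0], "spin": 0}, {"slide": [1.6, 4.5, 0], "spin": 0}, {"slide": [0, 0, 0], "spin": -6}, {"slide": [0, 0, 0], "spin": -6}, {"slide": [0, 0, 0], "spin": 0}])

```text
time: 12.25
tcp_pos: [0.4797, 0.0945, 0.2709]
ee_rot: [-0.003, -0.054, 0.999, 0.0]
ft_force: [0.9, -0.4, -2.1]
opening: 0.291
```

```bash
python3 st.py .489 .088 .2195; python3 axis.py drift 100
python3 - <<'E'
from h import *
for n in('wrist','scene'):
    c=cam(n); save('m_%s.png'%n,c['frame'])
    for l in('drift_tip','drift','drift_grip','link_hole'): print(n,l,[(round(x['conf'],2),np.round(x['at'],1)) for x in r.mark_of(n,l)[:1]])
E
```

```text
[0.4797 0.0945 0.2709] x deg -173.79118723983268 z [-0.006   0.0006 -1.    ] op 0.29104145848739127 F [ 0.8803 -0.3627 -2.0825] q7 1.487780804368482 12.25
rel cm [-0.8844 -0.7537  5.1386]
conf 0.74 lean from tool z deg 24.52465 x at z=0:  1.6171494 end [-39.9214  89.8888] n 125
axis down world [ 0.4072  0.0454 -0.9122] tilt from vertical 24.186692812519684
tip mark tool mm [-38.8908   0.      92.9108] 0.83
tcp [0.4797 0.0945 0.2709] z [-0.006   0.0006 -1.    ]
wrist drift_tip []
wrist drift [(0.8, array([319.3, 311.2]))]
wrist drift_grip [(0.98, array([322.7, 329.3]))]
wrist link_hole [(0.69, array([309.1, 281.8]))]
scene drift_tip [(0.7, array([345. , 209.8]))]
scene drift [(0.67, array([334.2, 186.2]))]
scene drift_grip [(0.68, array([335.1, 177.9]))]
scene link_hole [(0.8, array([346.9, 241.7]))]
```

The drift leans 24–25° in the right plane, with its tip 100 mm from the TCP, which is good enough. Moving the tip to about 20 mm above the overlap of the two holes.

Call:
apply_moves(series=[{"slide": [-0.7, -0.3, 2.0], "spin": 0}, {"slide": [-0.7, -0.3, 2.0], "spin": 0}, {"slide": [-0.6, -0.2, 2.0], "spin": 0}, {"slide": [0, 0, 0], "spin": 0}])

```text
time: 13.4
tcp_pos: [0.5019, 0.0888, 0.2112]
ee_rot: [-0.001, -0.054, 0.999, 0.001]
ft_force: [0.0, 0.0, -2.2]
opening: 0.292
```

```bash
cat > tip.py <<'E'
import sys
from h import *
np.set_printoptions(precision=1,suppress=True)
z=np.load('panel.npz'); o,Rm=z['o'],z['R']
p,T,ob=tool(); L=[float(a)/1000 for a in sys.argv[2:5]]
print('t',ob['time'],'F',ob['ft_force'],'tcp panel mm',1000*Rm.T@(p-o),'tool x deg',np.degrees(np.arctan2(T[1,0],T[0,0])),'tilt',100*T[:2,2])
print('end from tool vector, panel mm',1000*Rm.T@(p+T@L-o))
print('panel axes in tool cm/cm: x',np.round(T.T@Rm[:,0],3),'y',np.round(T.T@Rm[:,1],3),'-z',np.round(-T.T@Rm[:,2],3))
if len(sys.argv)>5:
    for n in sys.argv[5].split(','):
        c=cam(n)
        for l in((sys.argv[1]+'_tip',) if sys.argv[1]=='drift' else ())+('link_hole',sys.argv[1],sys.argv[1]+'_grip'):
            for x in r.mark_of(n,l)[:1]:
                a,d=ray(c,x['at'])
                nn,q0=(Rm[:,2],o+Rm[:,2]*.008) if l=='link_hole' else (T[:,1],p)
                print(n,l,round(x['conf'],2),np.array(x['at']),'panel mm',1000*Rm.T@(a+d*((q0-a)@nn)/(d@nn)-o))
        if len(sys.argv)>6: save(n+'_'+sys.argv[6],c['frame'])
E
python3 tip.py drift -39.5 0 92.5 scene,wrist A.png
```

```text
t 13.4 F [ 0.   0.  -2.2] tcp panel mm [  7.3  -9.6 130.8] tool x deg -173.8083333949797 tilt [-0.2  0.2]
end from tool vector, panel mm [ 2.3 -4.6 30.5]
panel axes in tool cm/cm: x [-0.9  0.  -0.4] y [-0.  1.  0.] -z [-0.4 -0.   0.9]
scene drift_tip 0.95 [349.6 232.3] panel mm [ 6.9 -4.7 32.1]
scene link_hole 0.8 [351.8 239.2] panel mm [-1.4  4.9  8. ]
scene drift 0.62 [240.2 303.6] panel mm [-507.5    7.  -164.9]
scene drift_grip 0.66 [338.9 202.3] panel mm [ 12.4  -9.  118.9]
wrist link_hole 0.86 [314.5 289.9] panel mm [ 0.1 -8.   8. ]
wrist drift 0.89 [319.6 311.1] panel mm [-12962.3 -12167.4 247108. ]
wrist drift_grip 0.6 [320.7 326.2] panel mm [25.9 -3.9 13.6]
```

My panel rotation used the wrong Euler order. Refitting from the saved picture's corners with the camera pose of that moment.

```bash
sed -i "s/from_euler('zy'/from_euler('ZY'/" pf.py
python3 - <<'E'
from pf import *
p,T,ob=tool(); c=cam('wrist')
# camera in tool frame
Rct=T.T@c['R'].T; tc=T.T@(-c['R'].T@c['t']-p)
T0=np.array([[-0.987706573028917,-0.15628361801018065,0.0033401103455678095],[-0.15627669858905513,0.9877107697222265,0.002242510386294288],[-0.003649530596973432,0.0016929608308999984,-0.999991907372278]]); p0=np.array([.5003,.0875,.3495])
Rw=T0@Rct; c0=dict(mtx=c['mtx'],R=Rw.T); cp=p0+T0@tc; c0['t']=-Rw.T@cp; print(cp)
o,Rm,s,e=fitpanel(c0,[((-.05,-.1,0),(233.15,189.77)),((-.05,.1,0),(412,196.08)),((.12,0,.013),(318,351))])
print(o,np.degrees(s[2]),e)
a,d=ray(c0,(315.4,236.9)); n=Rm[:,2]; print('link hole',Rm.T@(a+d*((o+n*.008-a)@n)/(d@n)-o),'panel hole px',proj(c0,o))
a,d=ray(c0,(321.3,236.1)); print('mark panel hole',Rm.T@(a+d*((o-a)@n)/(d@n)-o))
np.savez('panel.npz',o=o,R=Rm)
E
python3 tip.py drift -39.5 0 92.5 scene,wrist B.png
```

```text
[0.4209 0.0737 0.4953]
[0.5527 0.0968 0.09  ] 6.836782531704517 [-0.4316 -0.3401  0.4277 -0.261   0.0058  0.8973]
link hole [ 0.001  -0.0066  0.008 ] panel hole px [321.4319 237.1616]
mark panel hole [-0.0012 -0.0002 -0.    ]
t 13.95 F [ 0.5  0.4 -2.7] tcp panel mm [  7.9  -1.5 132.3] tool x deg -173.77810220501163 tilt [-0.   0.3]
end from tool vector, panel mm [ 2.9 -1.6 31.9]
panel axes in tool cm/cm: x [-0.9  0.  -0.4] y [0. 1. 0.] -z [-0.4  0.   0.9]
scene drift_tip 0.84 [348.8 231.2] panel mm [ 5.  -1.7 35.9]
scene link_hole 0.55 [348.8 240.3] panel mm [-9.5  2.4  8. ]
scene drift 0.86 [339.9 212.3] panel mm [ 2.4 -1.5 92. ]
scene drift_grip 0.76 [338.4 199.2] panel mm [ 14.1  -1.6 127.8]
wrist link_hole 0.63 [315.3 287.6] panel mm [-3.  -6.2  8. ]
wrist drift 0.83 [317.6 314.2] panel mm [ -8.5  -0.8 448.4]
wrist drift_grip 0.57 [318.9 326.8] panel mm [-25.9  -0.3 593.6]
```

View pics/wrist_B.png

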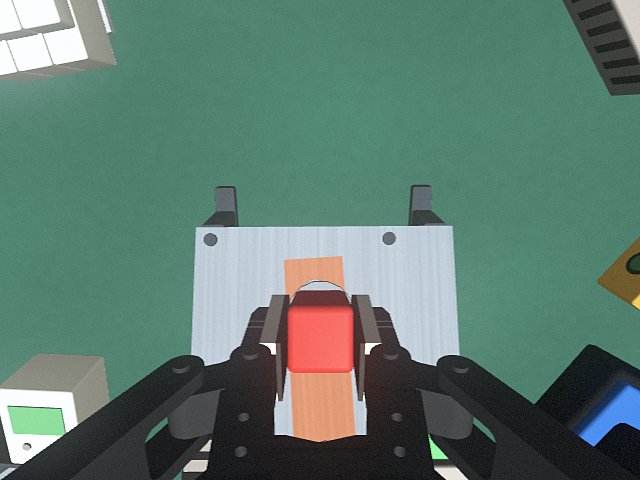

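The refit now agrees to within a pixel: panel origin (0.5527, 0.0968), yaw 6.8°. The picture shows the handle centred between the pads over the copper bar's end, with the hole hidden behind it. Tip at panel (3–5, −1.6, 32) mm. Bringing it to (0.5, −3.4, 12).

Call:
apply_moves(series=[{"slide": [0, -0.2, 0.5], "spin": 0}, {"slide": [-0.3, 0, 0.7], "spin": 0}, {"slide": [-0.3, 0, 0.7], "spin": 0}, {"slide": [0, 0, 0], "spin": 0}])

```text
time: 14.95
tcp_pos: [0.5088, 0.0877, 0.1914]
ee_rot: [-0.0, -0.054, 0.999, 0.001]
ft_force: [-0.6, -0.1, -3.0]
opening: 0.288
```

```bash
python3 tip.py drift -39.5 0 92.5 scene
```

```text
t 14.95 F [-0.6 -0.1 -3. ] tcp panel mm [  4.3  -3.8 110.7] tool x deg -173.78499801541483 tilt [-0.1  0.3]
end from tool vector, panel mm [-0.8 -3.9 10.2]
panel axes in tool cm/cm: x [-0.9  0.  -0.4] y [0. 1. 0.] -z [-0.4  0.   0.9]
scene drift_tip 0.92 [352.  239.8] panel mm [ 5.3 -4.  11.3]
scene link_hole 0.96 [348.5 240.5] panel mm [-10.    1.5   8. ]
scene drift 0.81 [342.5 218.6] panel mm [ 3.8 -3.8 74.6]
```

Run:
```python
from h import *
np.set_printoptions(precision=1,suppress=True)
z=np.load('panel.npz'); o,Rm=z['o'],z['R']; c=cam('scene')
for q in[(0,0,0),(.001,-.0066,.008),(-.0008,-.0039,.0102),(-.05,-.1,0),(-.05,.1,0),(.19,-.1,0),(.12,0,.013)]: print(q,proj(c,o+Rm@np.array(q)))
save('s3.png',cv2.resize(c['frame'][190:270,300:400],None,fx=7,fy=7,interpolation=cv2.INTER_CUBIC))
```

```text
(0, 0, 0) [352.5 243. ]
(0.001, -0.0066, 0.008) [350.6 241.6]
(-0.0008, -0.0039, 0.0102) [350.2 240.4]
(-0.05, -0.1, 0) [319.3 265.3]
(-0.05, 0.1, 0) [353.  226.6]
(0.19, -0.1, 0) [402.7 256. ]
(0.12, 0, 0.013) [390.9 233.1]
```

View pics/s3.png

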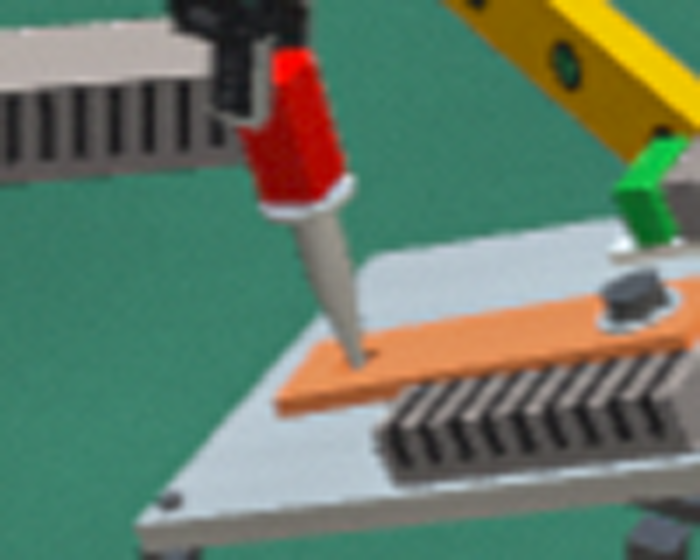

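The crop shows the tip at the link's hole at crop (358,362), matching the predicted hole centre, with the dark part of the hole showing just up-slope of it. Easing in.

Call:
apply_moves(series=[{"slide": [-0.2, 0, 0.1], "spin": 0}, {"slide": [-0.15, 0, 0.3], "spin": 0}, {"slide": [-0.15, 0, 0.3], "spin": 0}, {"slide": [0, 0, 0], "spin": 0}])

```text
time: 15.75
tcp_pos: [0.5144, 0.0885, 0.1851]
ee_rot: [0.0, -0.054, 0.999, 0.002]
ft_force: [-0.2, 0.2, -2.5]
opening: 0.291
```

```bash
python3 tip.py drift -39.5 0 92.5 scene
```

```text
t 15.75 F [-0.2  0.2 -2.5] tcp panel mm [  6.6  -3.6 102.5] tool x deg -173.77200162116844 tilt [0.1 0.4]
end from tool vector, panel mm [ 1.6 -3.7  2.1]
panel axes in tool cm/cm: x [-0.9  0.  -0.4] y [0. 1. 0.] -z [-0.4  0.   0.9]
scene drift_tip 0.58 [353.  243.1] panel mm [ 3.9 -3.7  1.3]
scene link_hole 0.69 [346.7 240.1] panel mm [-17.7   5.3   8. ]
scene drift 0.91 [341.1 224.5] panel mm [-7.8 -3.5 58.8]
scene drift_grip 0.67 [343.7 212.4] panel mm [14.8 -3.7 90.9]
```

No contact force at z of about 1–2 mm, so the tip is in the link's hole. 8 mm further, still off-line.

Call:
apply_moves(series=[{"slide": [-0.15, 0, 0.35], "spin": 0}, {"slide": [-0.15, 0, 0.35], "spin": 0}, {"slide": [0, 0, 0], "spin": 0}])

```text
time: 16.38
tcp_pos: [0.517, 0.0891, 0.1778]
ee_rot: [0.0, -0.054, 0.999, 0.002]
ft_force: [-1.0, 0.3, -3.0]
opening: 0.291
```

```bash
python3 tip.py drift -39.5 0 92.5
```

```text
t 16.375 F [-1.   0.3 -3. ] tcp panel mm [ 5.8 -3.4 94.8] tool x deg -173.75438935946636 tilt [-0.   0.4]
end from tool vector, panel mm [ 0.8 -3.4 -5.6]
panel axes in tool cm/cm: x [-0.9  0.  -0.4] y [0. 1. 0.] -z [-0.4  0.   0.9]
```

Tip is at z of about −6 mm, through the link and in the panel's hole with almost no force. Now levering over in y while descending.

Call:
apply_moves(series=[{"slide": [-0.17, 0.11, 0.58], "spin": 0}, {"slide": [-0.17, 0.11, 0.58], "spin": 0}, {"slide": [-0.17, 0.11, 0.58], "spin": 0}, {"slide": [0, 0, 0], "spin": 0}], squeeze=25)

```text
time: 16.88
tcp_pos: [0.5212, 0.0927, 0.1584]
ee_rot: [-0.001, -0.054, 0.999, 0.002]
ft_force: [-1.4, -0.8, -4.3]
opening: 0.294
```

```bash
python3 tip.py drift -39.5 0 92.5
```

```text
t 16.875 F [-1.4 -0.8 -4.3] tcp panel mm [ 1.4 -0.2 75.5] tool x deg -173.77451964890247 tilt [-0.2  0.3]
end from tool vector, panel mm [ -3.8  -0.3 -25. ]
panel axes in tool cm/cm: x [-0.9  0.  -0.4] y [0. 1. 0.] -z [-0.4  0.   0.9]
```

Smooth. Next 18 mm straight along the hole's axis.

Call:
apply_moves(series=[{"slide": [-0.26, 0, 0.54], "spin": 0}, {"slide": [-0.26, 0, 0.54], "spin": 0}, {"slide": [-0.26, 0, 0.54], "spin": 0}, {"slide": [0, 0, 0], "spin": 0}])

```text
time: 17.38
tcp_pos: [0.5271, 0.0949, 0.1414]
ee_rot: [-0.003, -0.055, 0.998, 0.003]
ft_force: [0.4, -0.6, -14.9]
opening: 0.295
```

```bash
python3 tip.py drift -39.5 0 92.5 scene
```

```text
t 17.375 F [  0.4  -0.6 -14.9] tcp panel mm [-0.5  1.2 57.5] tool x deg -173.69922407518555 tilt [-0.7  0.5]
end from tool vector, panel mm [ -6.2   1.3 -42.9]
panel axes in tool cm/cm: x [-0.9  0.  -0.4] y [0. 1. 0.] -z [-0.4 -0.   0.9]
scene link_hole 0.71 [350.3 238. ] panel mm [-11.2  14.7   8. ]
scene drift 0.77 [346.2 238.2] panel mm [-13.8   1.3  15.6]
scene drift_grip 0.53 [347.5 226.3] panel mm [ 5.3  1.1 48.9]
```

Call:
apply_moves(series=[{"slide": [-0.1, -0.1, 0.3], "spin": 0}, {"slide": [-0.15, 0, 0.3], "spin": 0}, {"slide": [0, 0, 0], "spin": 0}], squeeze=20)

```text
time: 18.0
tcp_pos: [0.5286, 0.0948, 0.1376]
ee_rot: [-0.004, -0.055, 0.998, 0.004]
ft_force: [-0.1, 0.7, -22.6]
opening: 0.293
```

```bash
python3 tip.py drift -39.5 0 92.5 scene
```

```text
t 18.0 F [ -0.1   0.7 -22.6] tcp panel mm [-0.8  0.9 53.3] tool x deg -173.66821076023663 tilt [-0.9  0.7]
end from tool vector, panel mm [ -6.7   1.3 -47.1]
panel axes in tool cm/cm: x [-0.9  0.  -0.4] y [0. 1. 0.] -z [-0.4 -0.   0.9]
scene link_hole 0.61 [351.4 239.7] panel mm [-2.   3.8  8. ]
scene drift 0.83 [351.1 238.6] panel mm [ 0.5  1.1 12.6]
scene drift_grip 0.53 [347.2 225.6] panel mm [ 5.4  0.9 51. ]
```

Call:
apply_moves(series=[{"slide": [-0.2, 0, 0.5], "spin": 0}, {"slide": [-0.1, 0, 0.3], "spin": 0}])

```text
time: 18.5
tcp_pos: [0.5304, 0.0951, 0.1318]
ee_rot: [-0.006, -0.055, 0.998, 0.004]
ft_force: [-36.8, -3.3, 48.8]
opening: 0.289
```

```bash
python3 tip.py drift -39.5 0 92.5 scene
python3 - <<'E'
from h import *
o=r.get_obs(); print(o['wrist_torque'],o['joint_efforts'],o['joint_positions'])
c=cam('scene'); save('s4.png',cv2.resize(c['frame'][170:280,290:420],None,fx=6,fy=5.4,interpolation=cv2.INTER_CUBIC))
E
```

```text
t 18.5 F [-36.8  -3.3  48.8] tcp panel mm [-1.7  1.  47.4] tool x deg -173.67751958815114 tilt [-1.2  0.8]
end from tool vector, panel mm [ -7.9   1.5 -53. ]
panel axes in tool cm/cm: x [-0.9  0.  -0.4] y [0. 1. 0.] -z [-0.4 -0.   0.9]
scene drift_tip 0.59 [167. 393.] panel mm [-1205.5    18.9  -589.7]
scene link_hole 0.9 [348.5 238.5] panel mm [-16.1  13.3   8. ]
scene drift 0.5 [349.2 241.4] panel mm [-8.9  1.3  5.2]
scene drift_grip 0.76 [348.7 228. ] panel mm [ 6.8  0.9 43.7]
[-0.56367726  5.79037395  0.05270711] [ 1.12505894e+00 -6.18263626e+01  7.70125329e+00 -4.18833697e+01
 -3.64005547e-01 -8.04824352e+00 -2.55864457e-02] [-0.5533149   0.40699683  0.40138585  1.91763683 -0.21781048  0.86853817
  1.64302708]
```

View pics/s4.png

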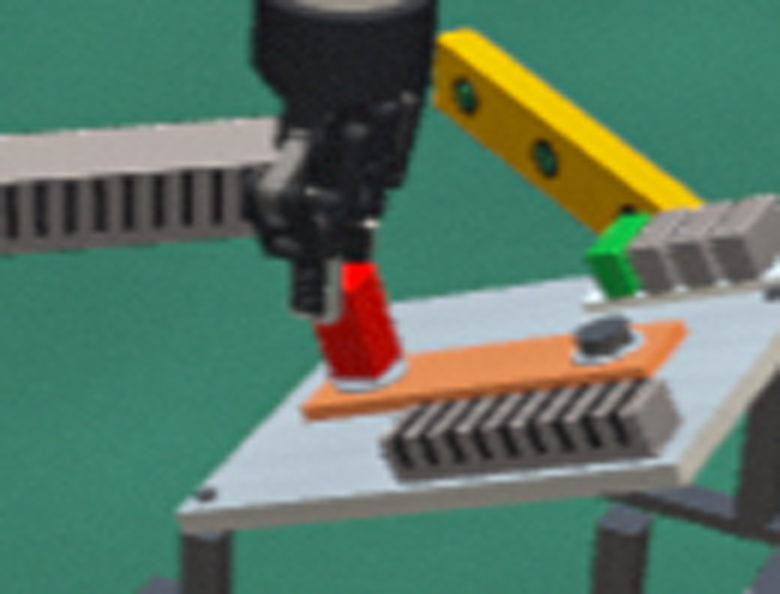

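The crop shows the drift fully home, its collar on the link at crop (365,380), and the wrist feels it seat. Both the collar and link positions fit step 2. Now gripping harder and drawing it out along the hole's axis.

Call:
apply_moves(series=[{"slide": [0, 0, 0], "spin": 0}, {"slide": [0.18, 0, -0.36], "spin": 0}, {"slide": [0.26, 0, -0.54], "spin": 0}, {"slide": [0.35, 0, -0.72], "spin": 0}, {"slide": [0.35, 0, -0.72], "spin": 0}, {"slide": [0.35, 0, -0.72], "spin": 0}, {"slide": [0, 0, 0], "spin": 0}], squeeze=70)

```text
time: 19.68
tcp_pos: [0.5176, 0.0931, 0.168]
ee_rot: [-0.002, -0.055, 0.998, 0.005]
ft_force: [-0.2, 0.2, -3.3]
opening: 0.283
```

```bash
python3 tip.py drift -39.5 0 92.5 scene
```

```text
t 19.675 F [-0.2  0.2 -3.3] tcp panel mm [ 2.5  0.5 85.6] tool x deg -173.70687982476554 tilt [-0.5  1. ]
end from tool vector, panel mm [ -2.9   1.2 -14.9]
panel axes in tool cm/cm: x [-0.9  0.  -0.4] y [0. 1. 0.] -z [-0.4 -0.   0.9]
scene drift_tip 0.87 [352.2 245.5] panel mm [-5.1  1.2 -7.7]
scene link_hole 0.8 [350.5 238.9] panel mm [-7.7  9.2  8. ]
scene drift 0.58 [346.7 227.9] panel mm [ 1.2  0.8 44.9]
scene drift_grip 0.78 [342.2 216.9] panel mm [ 1.8  0.6 77.5]
```

Call:
apply_moves(series=[{"slide": [0.44, 0, -0.9], "spin": 0}, {"slide": [0.66, 0, -1.35], "spin": 0}, {"slide": [0.9, 0, -1.8], "spin": 0}, {"slide": [0.9, 0, -1.8], "spin": 0}, {"slide": [0, 0, -4], "spin": 0}, {"slide": [0, 0, -4], "spin": 0}, {"slide": [0, 0, 0], "spin": 0}])

```text
time: 20.8
tcp_pos: [0.4862, 0.0872, 0.3142]
ee_rot: [-0.002, -0.054, 0.999, 0.005]
ft_force: [-0.3, 0.4, -3.5]
opening: 0.279
```

```bash
python3 tip.py drift -39.5 0 92.5 scene; python3 axis.py drift 100
python3 - <<'E'
from h import *
c=cam('wrist'); print([(x['conf'],x['at']) for x in r.mark_of('wrist','link_hole')[:1]+r.mark_of('wrist','panel_hole')[:1]])
E
python3 st.py .5738 -.2751 .26
```

```text
t 20.8 F [-0.3  0.4 -3.5] tcp panel mm [ 37.9  -1.5 230.9] tool x deg -173.7747912857089 tilt [-0.5  1. ]
end from tool vector, panel mm [ 32.4  -1.  130.5]
panel axes in tool cm/cm: x [-0.9  0.  -0.4] y [0. 1. 0.] -z [-0.4 -0.   0.9]
scene drift_tip 0.57 [344.4 195.5] panel mm [ 35.   -1.  134.3]
scene link_hole 0.78 [350.3 240.8] panel mm [-2.6 -1.7  8. ]
scene drift 0.95 [336.  173.7] panel mm [ 37.3  -1.4 194.5]
scene drift_grip 0.89 [334.1 162.1] panel mm [ 45.5  -1.6 224.3]
conf 0.86 lean from tool z deg 23.238342 x at z=0:  0.21009254 end [-38.3603  91.7998] n 138
axis down world [ 0.3815  0.0497 -0.923 ] tilt from vertical 22.628913245654825
tip mark tool mm [-42.6569  -0.      87.5824] 0.76
tcp [0.485  0.0872 0.31  ] z [-0.0116  0.0074 -0.9999]
[(0.71, [319.5, 262.8]), (0.66, [321.7, 264.6])]
[0.4855 0.0873 0.3106] x deg -173.76627978254575 z [-0.0107  0.0077 -0.9999] op 0.2821099118493795 F [-0.6187  0.1991 -2.6584] q7 1.5022143347158137 21.35
rel cm [ -4.8969 -37.0246   4.682 ]
```

Drawn out cleanly, and the two hole marks now nearly coincide. Returning to the blue block.

Call:
apply_moves(series=[{"slide": [-0.64, -4.75, 0.5], "spin": 0}, {"slide": [-0.64, -4.75, 0.5], "spin": 0}, {"slide": [-0.64, -4.75, 0.5], "spin": 0}, {"slide": [-0.64, -4.75, 0.5], "spin": 0}, {"slide": [-0.64, -4.75, 0.5], "spin": 0}, {"slide": [-0.64, -4.75, 0.5], "spin": 0}, {"slide": [-0.64, -4.75, 0.5], "spin": 0}, {"slide": [-0.64, -4.75, 0.5], "spin": 0}, {"slide": [0, 0, 0], "spin": 0}])

```text
time: 22.48
tcp_pos: [0.581, -0.2947, 0.263]
ee_rot: [-0.006, -0.057, 0.998, 0.004]
ft_force: [0.2, 0.8, -2.6]
opening: 0.283
```

```bash
python3 st.py .5777 -.2854 .195; python3 axis.py drift 100
python3 - <<'E'
from h import *
np.set_printoptions(precision=4,suppress=True)
p,T,o=tool(); ny=T[:,1]
for n in('scene','top','wrist'):
    c=cam(n)
    for l,z in(('drift_block_mouth',.08),('drift_tip',0)):
        for x in r.mark_of(n,l)[:1]:
            a,d=ray(c,x['at']); print(n,l,round(x['conf'],2),x['at'],at_z(c,x['at'],z) if z else a+d*((p-a)@ny)/(d@ny))
E
```

```text
[ 0.581  -0.2947  0.263 ] x deg -173.4367029463429 z [-0.0127  0.0073 -0.9999] op 0.28320954475890797 F [ 0.1554  0.7925 -2.6325] q7 2.3436250828591216 22.475
rel cm [0.1421 0.9061 6.8149]
scene drift_block_mouth 0.77 [282.6, 337.6] [ 0.6095 -0.2751  0.08  ]
scene drift_tip 0.74 [280.9, 310.4] [ 0.6171 -0.286   0.1698]
top drift_block_mouth 0.55 [408.0, 207.6] [ 0.6129 -0.2663  0.08  ]
wrist drift_block_mouth 0.84 [324.9, 250.7] [ 0.6203 -0.2801  0.08  ]Traceback (most recent call last):
  File "axis.py", line 12, in <module>
    low=q[q[:,1]>35]; l=cv2.fitLine(low.astype(np.float32),cv2.DIST_HUBER,0,.01,.01).ravel()
                        ~~~~~~~~~~~^^^^^^^^^^^^^^^^^^^^^^^^^^^^^^^^^^^^^^^^^^^^^^^^^
cv2.error: OpenCV(4.12.0) /io/opencv/modules/imgproc/src/linefit.cpp:50: error: (-215:Assertion failed) count > 0 in function 'fitLine2D_wods'
```

Call:
apply_moves(series=[{"slide": [0, 0.95, 1.5], "spin": 0}, {"slide": [0, 0, 3], "spin": 0}, {"slide": [0, 0, 2], "spin": 0}, {"slide": [0, 0, 0], "spin": 0}])

```text
time: 23.52
tcp_pos: [0.5798, -0.2771, 0.1951]
ee_rot: [-0.005, -0.061, 0.998, 0.005]
ft_force: [0.7, -0.2, -2.9]
opening: 0.283
```

```bash
python3 st.py .5805 -.2845 .175;  python3 - <<'E'
from h import *
np.set_printoptions(precision=4,suppress=True)
p,T,o=tool(); ny=T[:,1]
for n in('scene','scene','wrist'):
    c=cam(n)
    for l,z in(('drift_block_mouth',.08),('drift_tip',0)):
        for x in r.mark_of(n,l)[:1]:
            a,d=ray(c,x['at']); print(n,l,round(x['conf'],2),x['at'],at_z(c,x['at'],z) if z else a+d*((p-a)@ny)/(d@ny))
E
```

```text
[ 0.5798 -0.2771  0.1951] x deg -173.05903394071225 z [-0.0112  0.0102 -0.9999] op 0.283067694639447 F [ 0.6924 -0.2058 -2.9466] q7 2.355125752017245 23.525
rel cm [-0.0036 -0.7709  2.0052]
scene drift_block_mouth 0.93 [281.5, 339.1] [ 0.6103 -0.2801  0.08  ]
scene drift_tip 0.95 [285.5, 330.7] [ 0.6154 -0.2716  0.1008]
scene drift_block_mouth 0.79 [281.4, 337.7] [ 0.6075 -0.2768  0.08  ]
scene drift_tip 0.66 [287.0, 329.6] [ 0.6192 -0.2712  0.1058]
wrist drift_block_mouth 0.78 [312.7, 279.1] [ 0.619  -0.2792  0.08  ]
wrist drift_tip 0.5 [387.2, 56.2] [ 0.5006 -0.2883  0.331 ]
```

Call:
apply_moves(series=[{"slide": [0, -0.8, 0], "spin": 0}, {"slide": [0, 0, 0], "spin": 0}, {"slide": [0, 0, 1.5], "spin": 0}, {"slide": [0, 0, 1.5], "spin": 0}, {"slide": [0, 0, 0], "spin": 0}])

```text
time: 24.6
tcp_pos: [0.581, -0.2866, 0.1647]
ee_rot: [-0.004, -0.06, 0.998, 0.005]
ft_force: [0.3, 0.3, -1.3]
opening: 0.284
```

```bash
python3 st.py .5805 -.2845 .160;  python3 - <<'E'
from h import *
np.set_printoptions(precision=4,suppress=True)
p,T,o=tool(); ny=T[:,1]
for n in('scene','wrist'):
    c=cam(n)
    for l,z in(('drift_block_mouth',.08),('drift_tip',0)):
        for x in r.mark_of(n,l)[:1]:
            a,d=ray(c,x['at']); print(n,l,round(x['conf'],2),x['at'],at_z(c,x['at'],z) if z else a+d*((p-a)@ny)/(d@ny))
E
```

```text
[ 0.581  -0.2866  0.1647] x deg -173.1101053763493 z [-0.0086  0.0092 -0.9999] op 0.28367002557196874 F [ 0.34    0.3215 -1.3499] q7 2.3832710643428596 24.6
rel cm [0.0256 0.2101 0.4698]
scene drift_block_mouth 0.64 [282.4, 337.6] [ 0.6091 -0.2754  0.08  ]
scene drift_tip 0.75 [287.5, 344.6] [ 0.6263 -0.2802  0.0728]
```

Call:
apply_moves(series=[{"slide": [0, 0.1, 0.6], "spin": 0}, {"slide": [-0.6, 0, 0], "spin": 0}, {"slide": [-0.6, 0, 0], "spin": 0}, {"slide": [-0.6, 0, 0], "spin": 0}, {"slide": [0, 0, 0], "spin": 0}], squeeze=20)

```text
time: 25.52
tcp_pos: [0.5986, -0.2846, 0.1608]
ee_rot: [-0.005, -0.06, 0.998, 0.004]
ft_force: [-5.1, 0.3, -0.8]
opening: 0.286
```

```bash
python3 st.py .6265 -.2801 .160;  python3 axis.py drift 100
```

```text
[ 0.5986 -0.2846  0.1608] x deg -173.16467109850035 z [-0.0104  0.0082 -0.9999] op 0.2863686868812208 F [-5.1134  0.2886 -0.8173] q7 2.368685202569472 25.525
rel cm [-2.8207  0.1165  0.0545]Traceback (most recent call last):
  File "axis.py", line 12, in <module>
    low=q[q[:,1]>35]; l=cv2.fitLine(low.astype(np.float32),cv2.DIST_HUBER,0,.01,.01).ravel()
                        ~~~~~~~~~~~^^^^^^^^^^^^^^^^^^^^^^^^^^^^^^^^^^^^^^^^^^^^^^^^^
cv2.error: OpenCV(4.12.0) /io/opencv/modules/imgproc/src/linefit.cpp:50: error: (-215:Assertion failed) count > 0 in function 'fitLine2D_wods'
```

Pivoting back against the block wall (5 N). Continuing.

Call:
apply_moves(series=[{"slide": [-0.7, 0, 0], "spin": 0}, {"slide": [-0.7, 0.1, 0], "spin": 0}, {"slide": [-0.7, 0, 0], "spin": 0}, {"slide": [-0.6, 0, 0], "spin": 0}, {"slide": [0, 0, 0], "spin": 0}])

```text
time: 26.25
tcp_pos: [0.6234, -0.2813, 0.1608]
ee_rot: [-0.009, -0.059, 0.998, 0.005]
ft_force: [-4.1, -0.1, -0.8]
opening: 0.282
```

```bash
python3 st.py .6184 -.2801 .115
python3 - <<'E'
from h import *
np.set_printoptions(precision=4,suppress=True)
p,T,o=tool(); ny=T[:,1]
c=cam('scene')
for l in('drift','drift_grip','drift_tip'):
        for x in r.mark_of('scene',l)[:1]:
            a,d=ray(c,x['at']); print(l,round(x['conf'],2),x['at'],a+d*((p-a)@ny)/(d@ny))
E
```

```text
[ 0.6234 -0.2813  0.1608] x deg -173.27208734123337 z [-0.0179  0.0092 -0.9998] op 0.2821724318204169 F [-4.1241 -0.0894 -0.7521] q7 2.3435165454149156 26.25
rel cm [0.4005 0.1306 4.5909]
drift 0.71 [237.2, 300.6] [ 0.5052 -0.2951  0.147 ]
drift_grip 0.73 [283.8, 313.6] [ 0.6208 -0.2816  0.1597]
drift_tip 0.93 [287.5, 345.6] [ 0.626  -0.28    0.0695]
```

Nearly upright. Lowering in.

Call:
apply_moves(series=[{"slide": [0.2, 0.1, 1], "spin": 0}, {"slide": [0.2, 0, 1], "spin": 0}, {"slide": [0, 0, 1], "spin": 0}, {"slide": [0, 0, 0], "spin": 0}])

```text
time: 26.95
tcp_pos: [0.6195, -0.2801, 0.1292]
ee_rot: [-0.008, -0.059, 0.998, 0.005]
ft_force: [-0.6, -1.2, -3.1]
opening: 0.285
```

```bash
python3 st.py .6184 -.2801 .117
```

```text
[ 0.6195 -0.2801  0.1292] x deg -173.24690766894116 z [-0.0159  0.0091 -0.9998] op 0.28480717934571864 F [-0.5559 -1.1897 -3.1002] q7 2.359242520066787 26.95
rel cm [0.0901 0.0036 1.2168]
```

Call:
apply_moves(series=[{"slide": [0.05, 0, 0.5], "spin": 0}, {"slide": [0, 0, 0.4], "spin": 0}, {"slide": [0, 0, 0], "spin": 0}])

```text
time: 27.32
tcp_pos: [0.6193, -0.2802, 0.1199]
ee_rot: [-0.007, -0.059, 0.998, 0.005]
ft_force: [0.4, 0.3, -2.5]
opening: 0.283
```

```bash
python3 st.py .6184 -.2801 .117
```

```text
[ 0.6193 -0.2802  0.1199] x deg -173.24058866656975 z [-0.015   0.0087 -0.9999] op 0.2828163349064501 F [ 0.4337  0.2645 -2.4662] q7 2.363840012141494 27.325
rel cm [0.0891 0.0184 0.2886]
```

Call:
apply_moves(series=[{"slide": [0, 0, 0.3], "spin": 0}, {"slide": [0, 0, 0], "spin": 0}])

```text
time: 27.58
tcp_pos: [0.6194, -0.2803, 0.1169]
ee_rot: [-0.007, -0.059, 0.998, 0.005]
ft_force: [0.5, -0.5, -2.0]
opening: 0.277
```

Call:
apply_moves(series=[{"slide": [0, 0, 0], "spin": 0}, {"slide": [0, 0, 0], "spin": 0}, {"slide": [0, 0, 0], "spin": 0}, {"slide": [0, 0, -2], "spin": 0}, {"slide": [0, 0, -5], "spin": 0}, {"slide": [0, 0, -5], "spin": 0}, {"slide": [0, 0, -3], "spin": 0}, {"slide": [0, 0, 0], "spin": 0}], hand=0.65)

```text
time: 28.58
tcp_pos: [0.6219, -0.2825, 0.279]
ee_rot: [-0.005, -0.058, 0.998, 0.003]
ft_force: [1.0, 0.4, -0.4]
opening: 0.651
```

```bash
python3 st.py .465 -.248 .27
python3 - <<'E'
from h import *
np.set_printoptions(precision=4,suppress=True)
c=cam('wrist'); k,rc,n=handle(c,170,8,.136); print('drift',k,rc,n)
for l in('drift','drift_grip'):
    for x in r.mark_of('wrist',l)[:1]: print(l,x['conf'],at_z(c,x['at'],.11 if 'grip' in l else .08))
try:
    k,rc,n=handle(c,12,30,.124); print('bolt',k,rc,n)
except Exception as e: print(e)
E
```

```text
[ 0.6219 -0.2825  0.279 ] x deg -173.29333136120698 z [-0.0098  0.0061 -0.9999] op 0.6506401407660342 F [ 0.9796  0.4096 -0.3841] q7 2.3028834107341978 28.575
rel cm [15.1709  5.2552  1.0722]
drift [ 0.6202 -0.2803  0.1343] ((620.221923828125, -280.29217529296875), (25.75856590270996, 25.127565383911133), 6.616316318511963) 1049
drift 0.59 [ 0.622  -0.2815  0.08  ]
drift_grip 0.77 [ 0.6217 -0.2792  0.11  ]
bolt [ 0.4694 -0.2548  0.1213] ((469.42388916015625, -254.76617431640625), (25.325407028198242, 21.512168884277344), 72.3008804321289) 149
```

The drift stands back in its block at its original height, centred within 2 mm. On to the bolt.

Call:
apply_moves(series=[{"slide": [5, 1.7, 0.3], "spin": 0}, {"slide": [5, 1.7, 0.3], "spin": 0}, {"slide": [5, 1.6, 0.4], "spin": 0}, {"slide": [0, 0, 0], "spin": 0}])

```text
time: 29.22
tcp_pos: [0.4594, -0.2474, 0.2624]
ee_rot: [-0.011, -0.059, 0.998, 0.006]
ft_force: [0.4, -1.3, 0.2]
opening: 0.654
```

```bash
python3 - <<'E'
from h import *
np.set_printoptions(precision=4,suppress=True)
p,T,o=tool(); c=cam('wrist')
k,rc,n=handle(c,10,30,.124); print('bolt',k,rc,n,'rel',rel(k))
for l in('bolt','bolt_grip','bolt_block_mouth'):
    for x in r.mark_of('wrist',l)[:1]: print(l,x['conf'],at_z(c,x['at'],.104 if 'grip' in l else .08))
E
python3 st.py
```

```text
bolt [ 0.4668 -0.2544  0.1214] ((466.8453369140625, -254.39581298828125), (25.808103561401367, 25.081768035888672), 72.5074691772461) 176 rel [-0.0076 -0.0093  0.1409]
bolt 0.71 [ 0.4675 -0.2556  0.08  ]
bolt_grip 0.87 [ 0.4688 -0.2552  0.104 ]
[ 0.4634 -0.248   0.2628] x deg -173.11361118549212 z [-0.0217  0.0074 -0.9997] op 0.649285867565575 F [ 0.5471  0.3529 -0.1229] q7 2.2874904967496437 29.425
```

Call:
apply_moves(series=[{"slide": [0, 0, 0], "spin": 8}, {"slide": [0, 0, 0], "spin": 8}, {"slide": [0, 0, 0], "spin": 8}, {"slide": [0, 0, 0], "spin": 0}])

```text
time: 29.92
tcp_pos: [0.4662, -0.2487, 0.2615]
ee_rot: [-0.013, 0.154, 0.988, 0.0]
ft_force: [0.1, -0.9, -0.2]
opening: 0.65
```

```bash
python3 - <<'E'
from h import *
np.set_printoptions(precision=4,suppress=True)
p,T,o=tool(); c=cam('wrist')
k,rc,n=handle(c,10,30,.124); print('bolt',k,rc,n,'rel',rel(k))
E
python3 st.py .4670 -.2546 .112
```

```text
bolt [ 0.4667 -0.254   0.1214] ((466.7041320800781, -253.95924377441406), (24.05529022216797, 25.046295166015625), 71.41529083251953) 128 rel [-0.0056 -0.0044  0.14  ]
[ 0.4662 -0.2486  0.2615] x deg 162.43262898876893 z [-0.025   0.0045 -0.9997] op 0.6485693578518777 F [0.3095 0.5492 0.8057] q7 1.8844226491150224 29.975
rel cm [-0.6361 -0.4935 14.9422]
```

Call:
apply_moves(series=[{"slide": [-0.6, -0.5, 3], "spin": 0}, {"slide": [0, 0, 4], "spin": 0}, {"slide": [0, 0, 3], "spin": 0}, {"slide": [0, 0, 0], "spin": 0}])

```text
time: 30.48
tcp_pos: [0.4697, -0.2554, 0.1586]
ee_rot: [-0.013, 0.145, 0.989, -0.0]
ft_force: [-0.2, 0.4, 0.1]
opening: 0.647
```

```bash
python3 st.py .4669 -.2543 .111
```

```text
[ 0.4697 -0.2554  0.1586] x deg 163.30789356928528 z [-0.0248  0.0034 -0.9997] op 0.6468507848947604 F [-0.1746  0.3789  0.0867] q7 2.001818970669992 30.475
rel cm [0.1785 0.0474 4.769 ]
```

Call:
apply_moves(series=[{"slide": [0.1, 0, 2.5], "spin": 0}, {"slide": [0, 0, 1.7], "spin": 0}, {"slide": [0, 0, 0.5], "spin": 0}, {"slide": [0, 0, 0], "spin": 0}])

```text
time: 30.98
tcp_pos: [0.4701, -0.2562, 0.114]
ee_rot: [-0.01, 0.142, 0.99, -0.001]
ft_force: [-0.4, -0.1, -0.1]
opening: 0.65
```

```bash
python3 st.py .4669 -.2543 .111
```

```text
[ 0.4701 -0.2562  0.114 ] x deg 163.62078314210794 z [-0.0207  0.0019 -0.9998] op 0.6499137622796362 F [-0.3798 -0.0899 -0.0699] q7 2.051989937466926 30.975
rel cm [0.3584 0.0956 0.3106]
```

Call:
apply_moves(series=[{"slide": [0.35, 0.1, 0.25], "spin": 0}, {"slide": [0, 0, 0], "spin": 0}, {"slide": [0, 0, 0], "spin": 0}, {"slide": [0, 0, 0], "spin": 0}, {"slide": [0, 0, -1.3], "spin": 0}, {"slide": [0, 0, -1.3], "spin": 0}, {"slide": [0, 0, -1.3], "spin": 0}, {"slide": [0, 0, 0], "spin": 0}], hand=0, squeeze=30)

```text
time: 31.98
tcp_pos: [0.4686, -0.2547, 0.1557]
ee_rot: [-0.009, 0.142, 0.99, -0.001]
ft_force: [-0.6, -0.1, -1.7]
opening: 0.29
```

```bash
python3 st.py .4669 -.2543 .151
```

```text
[ 0.4686 -0.2547  0.1557] x deg 163.63906411350163 z [-0.0175  0.0012 -0.9998] op 0.2902426444242892 F [-0.5744 -0.0891 -1.7052] q7 2.010640676034484 31.975
rel cm [ 0.1672 -0.0094  0.4687]
```

Bolt held (−1.7 N weight). Swinging it the same way.

Call:
apply_moves(series=[{"slide": [0, 0, 0.4], "spin": 0}, {"slide": [0.7, 0, 0], "spin": 0}, {"slide": [0.7, 0, 0], "spin": 0}, {"slide": [0.7, 0, 0], "spin": 0}, {"slide": [0.7, 0, 0], "spin": 0}, {"slide": [0.7, 0, 0], "spin": 0}, {"slide": [0, 0, 0], "spin": 0}], squeeze=20)

```text
time: 32.85
tcp_pos: [0.4328, -0.244, 0.1516]
ee_rot: [-0.008, 0.142, 0.99, -0.001]
ft_force: [2.9, -1.7, -0.9]
opening: 0.287
```

```bash
python3 st.py .4286 -.2430 .151
```

```text
[ 0.4328 -0.244   0.1516] x deg 163.64721704404855 z [-0.0164  0.0009 -0.9999] op 0.2874775176884561 F [ 2.8762 -1.6982 -0.9041] q7 2.0044156468388072 32.85
rel cm [ 0.4336 -0.0228  0.0679]
```

Call:
apply_moves(series=[{"slide": [0.45, 0, 0.05], "spin": 0}, {"slide": [0, 0, 0], "spin": 0}, {"slide": [0, 0, -1.5], "spin": 0}, {"slide": [0, 0, -3], "spin": 0}, {"slide": [0, 0, -5], "spin": 0}, {"slide": [0, 0, -4], "spin": 0}, {"slide": [0, 0, 0], "spin": 0}])

```text
time: 33.72
tcp_pos: [0.4285, -0.2433, 0.293]
ee_rot: [-0.01, 0.143, 0.99, -0.001]
ft_force: [0.5, -0.5, -2.0]
opening: 0.291
```

```bash
sed -i 's/^low=.*>35\];/low=q[q[:,1]>25]; print(len(q));/' axis.py; python3 axis.py bolt 84; python3 st.py .489 .09 .28
python3 - <<'E'
from h import *
np.set_printoptions(precision=4,suppress=True)
p,T,o=tool(); ny=T[:,1]; c=cam('scene')
for l in('bolt','bolt_grip','bolt_seat'):
        for x in r.mark_of('scene',l)[:1]:
            a,d=ray(c,x['at']); print(l,round(x['conf'],2),x['at'],1000*T.T@(a+d*((p-a)@ny)/(d@ny)-p))
E
```

```text
507
conf 0.66 lean from tool z deg 52.689457 x at z=0:  52.721603 end [-47.4963  74.1705] n 258
axis down world [ 0.7499 -0.2246 -0.6223] tilt from vertical 51.51693678086403
tcp [ 0.4285 -0.2433  0.293 ] z [-0.0209  0.0013 -0.9998]
[ 0.4277 -0.2426  0.2902] x deg 163.5362678596071 z [-0.0245  0.0023 -0.9997] op 0.28932633398872487 F [-0.5733 -0.2976 -2.556 ] q7 1.8531264941002792 33.825
rel cm [ 3.5201 33.6389  0.9515]
bolt 0.58 [227.2, 237.6] [-22.2709   0.      27.6028]
bolt_grip 0.88 [226.9, 227.2] [-24.7983   0.      -0.6477]
bolt_seat 0.84 [230.2, 238.8] [-34.7088   0.      23.5656]
```

Call:
apply_moves(series=[{"slide": [0.5, 4.8, 0], "spin": 0}, {"slide": [0.5, 4.8, 0], "spin": 0}, {"slide": [0.5, 4.8, 0], "spin": 0}, {"slide": [0.5, 4.8, 0], "spin": 0}, {"slide": [0.5, 4.8, 0], "spin": 0}, {"slide": [0.5, 4.8, 0], "spin": 0}, {"slide": [0.5, 4.8, 0], "spin": 0}, {"slide": [0, 0, 0], "spin": -8}, {"slide": [0, 0, 0], "spin": -8}, {"slide": [0, 0, 0], "spin": -7}, {"slide": [0, 0, 0], "spin": 0}], squeeze=40)

```text
time: 35.4
tcp_pos: [0.4877, 0.0995, 0.2792]
ee_rot: [-0.021, -0.061, 0.998, -0.001]
ft_force: [-0.8, 0.5, -1.1]
opening: 0.286
```

```bash
python3 tip.py bolt -37 0 83 scene,wrist;python3 axis.py bolt 84
python3 - <<'E'
from h import *
np.set_printoptions(precision=4,suppress=True)
p,T,o=tool(); ny=T[:,1]; c=cam('scene')
for l in('bolt','bolt_grip','bolt_seat'):
        for x in r.mark_of('scene',l)[:1]:
            a,d=ray(c,x['at']); print(l,round(x['conf'],2),x['at'],1000*T.T@(a+d*((p-a)@ny)/(d@ny)-p))
c=cam('wrist'); z=np.load('panel.npz'); o,Rm=z['o'],z['R']; 
for l in('link_hole','panel_hole'):
    for x in r.mark_of('wrist',l)[:1]: print(l,x['at'],x['conf'])
print(proj(c,o),proj(c,o+Rm[:,2]*.008))
E
```

```text
t 35.4 F [-0.8  0.5 -1.1] tcp panel mm [ 25.3  10.4 198.2] tool x deg -173.04511383916665 tilt [-4.2 -0.4]
end from tool vector, panel mm [ 18.3  10.6 107.6]
panel axes in tool cm/cm: x [-0.9 -0.  -0.5] y [-0.  1.  0.] -z [-0.5 -0.   0.9]
scene link_hole 0.92 [352.2 240.5] panel mm [ 3.2 -1.5  8. ]
scene bolt 0.6 [338.  181.9] panel mm [ 24.9  10.5 168.6]
scene bolt_grip 0.7 [338.6 174.3] panel mm [ 35.5  10.5 187.6]
wrist link_hole 0.73 [311.  279.7] panel mm [-0.7  1.4  8. ]
wrist bolt 0.65 [321.9 313.6] panel mm [ 27.6  10.5 156.1]
wrist bolt_grip 0.71 [320.3 322.3] panel mm [ -92.1    5.1 3648.4]
334
conf 0.77 lean from tool z deg 29.660627 x at z=0:  7.0998325 end [-39.755   83.5261] n 172
axis down world [ 0.4557  0.0565 -0.8883] tilt from vertical 27.337127754475826
tcp [0.4879 0.0997 0.2799] z [-0.0404 -0.0038 -0.9992]
bolt 0.23 [363.0, 355.9] [-133.2574    0.      590.1319]
bolt_grip 0.92 [338.3, 172.7] [-12.5904   0.       1.2254]
bolt_seat 0.75 [341.0, 184.3] [-22.0528   0.      31.3702]
link_hole [309.7, 278.9] 0.75
panel_hole [310.2, 278.6] 0.61
[309.3284 280.8226] [309.1087 280.2276]
```

Bolt lean is about 27° and both hole marks coincide, so the holes are in line. Approaching.

Call:
apply_moves(series=[{"slide": [0, -0.5, 1.7], "spin": 0}, {"slide": [-0.4, -0.4, 2.2], "spin": 0}, {"slide": [-0.7, 0, 2.2], "spin": 0}, {"slide": [-0.5, 0, 1.3], "spin": 0}, {"slide": [0, 0, 0], "spin": 0}])

```text
time: 36.88
tcp_pos: [0.5014, 0.0906, 0.1997]
ee_rot: [-0.021, -0.061, 0.998, -0.001]
ft_force: [0.4, 0.5, -2.2]
opening: 0.285
```

```bash
python3 tip.py bolt -41 0 82 scene,wrist;python3 axis.py bolt 84;  python3 - <<'E'
from h import *
z=np.load('panel.npz'); o,Rm=z['o'],z['R']; p,T,_=tool(); n=Rm[:,2]
print('moves per mm: x',np.round(T.T@Rm[:,0],3),'down',np.round(-T.T@n,3))
E
```

```text
t 36.875 F [ 0.4  0.5 -2.2] tcp panel mm [  1.6   0.  121.2] tool x deg -173.0564984067826 tilt [-4.2 -0.5]
end from tool vector, panel mm [-1.4  0.1 29.6]
panel axes in tool cm/cm: x [-0.9 -0.  -0.5] y [-0.  1.  0.] -z [-0.5 -0.   0.9]
scene link_hole 0.74 [351.1 239.7] panel mm [-3.1  4.1  8. ]
scene bolt 0.7 [340.6 213.6] panel mm [ 1.7  0.1 87.5]
scene bolt_grip 0.68 [339.6 203.8] panel mm [ 10.8   0.  114.4]
wrist bolt 0.88 [318.9 311.8] panel mm [ -2.7  -0.7 676. ]
wrist bolt_grip 0.89 [323.2 322.5] panel mm [  5.   -0.1 199.7]
317
conf 0.88 lean from tool z deg 29.644495 x at z=0:  7.0694885 end [-40.0934  83.3092] n 169
axis down world [ 0.4563  0.0571 -0.888 ] tilt from vertical 27.37656466946023
tcp [0.5019 0.0911 0.2012] z [-0.0395 -0.0033 -0.9992]
moves per mm: x [-0.881 -0.001 -0.474] down [-0.474 -0.002  0.881]
```

Call:
apply_moves(series=[{"slide": [-0.42, 0.04, 0.62], "spin": 0}, {"slide": [-0.42, 0, 0.62], "spin": 0}, {"slide": [0, 0, 0], "spin": 0}])

```text
time: 37.75
tcp_pos: [0.5102, 0.0927, 0.1873]
ee_rot: [-0.02, -0.061, 0.998, -0.001]
ft_force: [0.0, -0.0, -1.8]
opening: 0.285
```

```bash
python3 tip.py bolt -41 0 82;python3 axis.py bolt 84
python3 - <<'E'
from h import *
np.set_printoptions(precision=1,suppress=True)
z=np.load('panel.npz'); o,Rm=z['o'],z['R']; c=cam('scene')
t=r.trace('scene','bolt')[0]; v,u=np.nonzero(t['pixels']); print('extent',t['extent'],'lowest',u[v>=v.max()-1].mean(),v.max())
for q in[(0,0,.008),(0,0,.014),(.00925,0,.008),(-.00925,0,.008)]: print(q,proj(c,o+Rm@np.array(q)))
E
```

```text
t 37.75 F [ 0.  -0.  -1.8] tcp panel mm [  4.3   1.  106.2] tool x deg -173.01703662028555 tilt [-4.  -0.3]
end from tool vector, panel mm [ 1.5  1.2 14.5]
panel axes in tool cm/cm: x [-0.9 -0.  -0.5] y [-0.  1.  0.] -z [-0.5 -0.   0.9]
362
conf 0.69 lean from tool z deg 30.078796 x at z=0:  9.164476 end [-37.9611  86.6922] n 189
axis down world [ 0.4626  0.0579 -0.8847] tilt from vertical 27.789676806000017
tcp [0.5102 0.0927 0.1873] z [-0.0398 -0.0035 -0.9992]
extent [338.0, 201.7, 353.0, 239.1] lowest 349.2857142857143 238
(0, 0, 0.008) [351.4 240.4]
(0, 0, 0.014) [350.6 238.4]
(0.00925, 0, 0.008) [354.4 239.9]
(-0.00925, 0, 0.008) [348.5 240.8]
```

Call:
apply_moves(series=[{"slide": [-0.19, -0.03, 0.35], "spin": 0}, {"slide": [-0.19, 0, 0.35], "spin": 0}, {"slide": [0, 0, 0], "spin": 0}], squeeze=25)

```text
time: 38.33
tcp_pos: [0.5139, 0.0929, 0.1806]
ee_rot: [-0.019, -0.061, 0.998, -0.0]
ft_force: [-0.5, 1.1, -1.5]
opening: 0.285
```

```bash
python3 tip.py bolt -41 0 82
```

```text
t 38.325 F [-0.5  1.1 -1.5] tcp panel mm [ 4.7  0.8 98.5] tool x deg -173.01313910811487 tilt [-3.9 -0.3]
end from tool vector, panel mm [2.1 1.1 6.9]
panel axes in tool cm/cm: x [-0.9 -0.  -0.5] y [-0.  1.  0.] -z [-0.5 -0.   0.9]
```

Call:
apply_moves(series=[{"slide": [-0.17, -0.03, 0.36], "spin": 0}, {"slide": [-0.17, 0, 0.36], "spin": 0}, {"slide": [0, 0, 0], "spin": 0}])

```text
time: 38.7
tcp_pos: [0.5173, 0.093, 0.1727]
ee_rot: [-0.019, -0.061, 0.998, -0.0]
ft_force: [-0.3, -0.4, -2.5]
opening: 0.279
```

```bash
python3 tip.py bolt -41 0 82
```

```text
t 38.7 F [-0.3 -0.4 -2.5] tcp panel mm [ 4.3  0.5 89.9] tool x deg -173.00777486878445 tilt [-3.9 -0.3]
end from tool vector, panel mm [ 1.6  0.8 -1.7]
panel axes in tool cm/cm: x [-0.9 -0.  -0.5] y [-0.  1.  0.] -z [-0.5 -0.   0.9]
```

In the holes with no contact. Continuing.

Call:
apply_moves(series=[{"slide": [-0.24, 0, 0.66], "spin": 0}, {"slide": [-0.24, 0, 0.66], "spin": 0}, {"slide": [-0.24, 0, 0.66], "spin": 0}, {"slide": [0, 0, 0], "spin": 0}], squeeze=20)

```text
time: 39.2
tcp_pos: [0.5242, 0.0939, 0.151]
ee_rot: [-0.019, -0.061, 0.998, -0.0]
ft_force: [1.0, 0.5, -1.3]
opening: 0.283
```

```bash
python3 tip.py bolt -41 0 82
```

```text
t 39.2 F [ 1.   0.5 -1.3] tcp panel mm [ 1.   0.5 67.4] tool x deg -173.00899492324328 tilt [-3.9 -0.3]
end from tool vector, panel mm [ -1.6   0.8 -24.2]
panel axes in tool cm/cm: x [-0.9 -0.  -0.5] y [-0.  1.  0.] -z [-0.5 -0.   0.9]
```

Call:
apply_moves(series=[{"slide": [-0.29, -0.03, 0.6], "spin": 0}, {"slide": [-0.29, 0, 0.6], "spin": 0}, {"slide": [-0.2, 0, 0.4], "spin": 0}, {"slide": [0, 0, 0], "spin": 0}])

```text
time: 39.7
tcp_pos: [0.5318, 0.0945, 0.1335]
ee_rot: [-0.02, -0.061, 0.998, -0.0]
ft_force: [-0.2, 0.1, -1.3]
opening: 0.286
```

```bash
python3 tip.py bolt -41 0 82 scene
```

```text
t 39.7 F [-0.2  0.1 -1.3] tcp panel mm [ 0.2  0.3 48.3] tool x deg -173.00913046276466 tilt [-3.9 -0.3]
end from tool vector, panel mm [ -2.5   0.5 -43.3]
panel axes in tool cm/cm: x [-0.9 -0.  -0.5] y [-0.  1.  0.] -z [-0.5 -0.   0.9]
scene link_hole 0.68 [347.9 241.2] panel mm [-10.   -2.1   8. ]
scene bolt 0.68 [351.8 238.4] panel mm [ 3.3  0.4 13.3]
scene bolt_grip 0.71 [351.1 231.9] panel mm [ 9.4  0.3 32. ]
```

Call:
apply_moves(series=[{"slide": [-0.19, 0, 0.38], "spin": 0}, {"slide": [-0.13, 0, 0.27], "spin": 0}, {"slide": [0, 0, 0], "spin": 0}])

```text
time: 40.28
tcp_pos: [0.5332, 0.0948, 0.129]
ee_rot: [-0.021, -0.061, 0.998, 0.001]
ft_force: [-0.1, -0.4, 9.0]
opening: 0.283
```

```bash
python3 tip.py bolt -41 0 82 scene
```

```text
t 40.275 F [-0.1 -0.4  9. ] tcp panel mm [-0.6  0.4 43.6] tool x deg -173.01683206150744 tilt [-4.2 -0.1]
end from tool vector, panel mm [ -3.5   0.8 -48. ]
panel axes in tool cm/cm: x [-0.9 -0.  -0.5] y [-0.  1.  0.] -z [-0.5 -0.   0.9]
scene link_hole 0.87 [347.4 239.1] panel mm [-18.3  10.6   8. ]
scene bolt 0.68 [350.5 237.3] panel mm [ 0.7  0.5 16.8]
scene bolt_grip 0.45 [355.2 235.7] panel mm [16.5  0.5 19.5]
```

Call:
apply_moves(series=[{"slide": [-0.13, 0, 0.27], "spin": 0}, {"slide": [-0.1, 0, 0.2], "spin": 0}])

```text
time: 40.72
tcp_pos: [0.534, 0.0952, 0.1267]
ee_rot: [-0.023, -0.061, 0.998, 0.002]
ft_force: [-26.4, -2.4, 46.7]
opening: 0.283
```

```bash
python3 tip.py bolt -41 0 82
```

```text
t 40.725 F [-26.4  -2.4  46.7] tcp panel mm [-0.8  0.7 41.2] tool x deg -173.01363588139753 tilt [-4.5  0.1]
end from tool vector, panel mm [ -4.    1.3 -50.4]
panel axes in tool cm/cm: x [-0.9  0.  -0.5] y [-0.  1.  0.] -z [-0.5 -0.   0.9]
```

54 N along the hole's axis at the expected seating height, so the collar is on the link. Releasing and backing off.

Call:
apply_moves(series=[{"slide": [0, 0, -0.05], "spin": 0}, {"slide": [0, 0, 0], "spin": 0}, {"slide": [0, 0, 0], "spin": 0}, {"slide": [0.5, 0, -1], "spin": 0}, {"slide": [1, 0, -2], "spin": 0}, {"slide": [1.5, 0, -4], "spin": 0}, {"slide": [0, 0, -5], "spin": 0}, {"slide": [0, 0, -4], "spin": 0}, {"slide": [0, 0, 0], "spin": 0}], hand=0.65)

```text
time: 41.85
tcp_pos: [0.5096, 0.0906, 0.2961]
ee_rot: [-0.022, -0.06, 0.998, 0.002]
ft_force: [-0.6, -0.2, -0.7]
opening: 0.648
```

Run:
```python
from h import *
np.set_printoptions(precision=1,suppress=True)
z=np.load('panel.npz'); o,Rm=z['o'],z['R']; p,T,ob=tool(); print(p,ob['ft_force'],ob['opening'],ob['time'])
c=cam('wrist'); P=cloud(c); hs=cv2.cvtColor(c['frame'],cv2.COLOR_RGB2HSV)
t=r.trace('wrist','bolt'); print([ (x['conf'],x['extent']) for x in t[:1]])
m=t[0]['pixels']&(hs[...,1]>100)&(P[...,2]>0); q=(P[m]-o)@Rm*1000
top=q[q[:,2]>np.percentile(q[:,2],70)-4]; n=np.linalg.svd(top-top.mean(0))[2][2]; n*=np.sign(n[2])
print('head top panel mm (want z 52)',np.median(top,0),np.percentile(q[:,2],[50,90,98]),'normal',n*100, len(top))
rc=cv2.minAreaRect(top[:,:2].astype(np.float32)); print(rc)
# collar ring heights and link heights nearby
for l in('bolt_seat','bolt_grip','bolt'):
    for x in r.mark_of('wrist',l)[:1]:
        a,d=ray(c,x['at']); ny=Rm[:,1]; h=.032 if 'grip' in l else .008; nn=Rm[:,2]; print(l,round(x['conf'],2),1000*Rm.T@(a+d*((o+nn*h-a)@nn)/(d@nn)-o))
lk=((hs[...,0]<15)&(hs[...,1]>90)&~m); ql=(P[lk]-o)@Rm*1000; s=(abs(ql[:,1])<18)&(ql[:,0]>30)&(ql[:,0]<90); print('link z (8)',np.median(ql[s],0),s.sum())
```

```text
[0.5 0.1 0.3] [-0.6 -0.2 -0.7] 0.6483567415890242 41.85
[(0.76, [302.6, 234.7, 341.8, 274.9])]
head top panel mm (want z 52) [ 0.8 -0.1 50.4] [50.3 51.5 52.4] normal [-34.5  93.6   6.5] 916
((18.395954132080078, 1.4932069778442383), (63.498416900634766, 25.500768661499023), 4.7445759773254395)
bolt_seat 0.85 [1.  0.8 8. ]
bolt_grip 0.86 [ 0.6  0.3 32. ]
link z (8) [60.6  0.1  6.7] 2641
```

The head top is 43.7 mm above the link (44 is nominal) and centred within 1 mm, so the bolt is flush and square. One last check of the drift, then I'll hand in.

Run:
```python
from h import *
c=cam('scene'); P=cloud(c)
for l in('drift_grip','drift','drift_block_mouth'):
    for x in r.mark_of('scene',l)[:1]: print(l,round(x['conf'],2),x['at'])
c=cam('top')
try: print(handle(c,170,8,.135))
except Exception as e: print(e)
print(r.hand_in())
```

```text
drift_grip 0.88 [282.6, 333.4]
drift 0.95 [283.5, 341.2]
drift_block_mouth 0.76 [280.7, 336.4]
(array([ 0.61840369, -0.27667883,  0.13536324]), ((618.4036865234375, -276.6788330078125), (24.856266021728516, 25.531078338623047), 86.8255844116211), 67)
the job is handed in; nothing more can be done
None
```

The job is done and handed in at about 42 s of the 72 s allowed; no verdict was reported. The link is levered into line, the drift is back in its blue block and the brass bolt is seated and released.

The tool can only turn about its own axis, so I tilted the drift and then the bolt in the grip by swinging each against the mouth of its block. The drift went in at the overlap of the holes and pushed the link over until its collar bore on the link.

**Last checks**
- **Bolt:** the top of its head is 43.7 mm above the measured link face (44 mm nominal). It is within 1 mm of the hole's axis and looks square, though I inferred that from the centring. A direct fit of the head's top plane gave no usable angle.
- **Drift:** it stands upright with its handle at the original height. It measured about 2 mm from the block's centre from close by and about 3.5 mm from the top camera.
- **Link:** the two hole marks coincided before the bolt went in.

**What went wrong or disagreed**
- On the first descent to the drift a finger pressed on its handle at about 113 N, just under the 120 N wrist limit, after the tool had crept sideways. I backed off, and the drift had not moved. I can't rule out that this counted against the 40 N body-contact limit.
- My first panel fit had a wrong rotation order, and I corrected it before inserting anything.
- The scene camera's marks for the link hole were often 5–20 mm off, so I relied on the wrist camera.
- I didn't re-measure the bystanders at the end. Nothing I did should have touched them.

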